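Dry-clamp an edge joint on a sash clamp

TASK

Dry-clamp the edge joint: lay the loose maple board flat and balanced across the sash clamp's narrow bar, between the walnut board and the sliding jaw, setting it down gently, and let go of it. Then slide the jaw up without rocking it until both boards are held snug against the screw head, edge to edge and ends flush, and let go. Light hand pressure only, so that the wood is not bruised, and leave the other things on the bench alone.

Things in the scene. Friction and masses are not known exactly. Their poses are not given: they have to be found in the camera images.
- clamp: steel sash clamp on two plywood bench blocks, screwed down. Origin on the bench under the bar; y runs along the bar towards the blue screw head, z up. The bar is 12 mm thick (x -6 to 6 mm), its narrow top edge 52 mm above the bench, y -265 to 255. Blocks (72 mm wide, 40 high) at y -242..-208 and 198..232. The head's face stands at y = 110 to 134: its screw is wound in or out, not to be turned
- tail (a joint): travel of the sliding jaw along the bar (m): 0 right back, growing towards the screw head, limit 0.19. The jaw's face is at clamp y = this value minus 160 mm. It slides with about 7 N of friction either way and stays where it is left, holding what it has been pressed against
- jaw: the sliding jaw: blue upright block, 36 mm wide across the bar (x), 43 mm long along it (y, with its cork facing), 50 mm tall. Origin in the middle of its foot, at the bar's top edge, 52 mm above the bench; axes as the clamp's. Its shoe below, 36 mm wide and down to 14 mm above the bench, embraces the bar
- jaw_face (a point): centre of the jaw's cork facing, 21.5 mm from the jaw's middle, 25 mm above the bar's top edge. The cork gives by up to 1.5 mm (8 N per mm). The jaw can rock about the bar's top edge against a spring (4 N m per rad, up to 0.12 rad): pushed near its top by a loose finger it tilts; pushed low, or gripped by its two sides and drawn along, it stays upright
- walnut: dark board 180 x 60 x 22 mm (x, y, z), about 160 g, even weight, lying balanced across the bar on its middle, its 60 mm along the bar, up to 32 mm short of the screw head's face (head: 36 mm wide, top 102 mm above the bench). Free to slide and tip. Origin at the centre of its underside. Pencil line across its top, midway
- maple: pale twin of the walnut board: 180 x 60 x 22 mm (x, y, z), 110 to 220 g, lying flat on the bench. Origin at the centre of its underside, z up; even weight, so it balances on its middle, marked by a pencil line across the top. Either end may face either way on the clamp. Its planed edge bruises when pressed with over 25 N
- offcut: bystander: pine batten 220 x 35 x 18 mm, origin under its centre
- square: bystander: try square, wooden stock 110 mm and steel blade 150 mm, 24 mm high, origin under the middle of the stock
- jar: bystander: closed glass jar of dowel pins, 76 mm across, 108 mm high, origin under its centre
- pliers: bystander: pliers with red handles, 170 mm long, lying flat, origin at the pivot
- tape: bystander: yellow and black tape measure, 70 x 36 x 62 mm, origin under its centre
- drill: bystander: orange and black cordless drill lying on its side, about 250 x 200 x 75 mm, origin under its middle

How it is judged:
By the outcome, as a careful person would: the job done as asked, in the order asked, and still so for the second after the job is handed in, with the robot touching nothing.
It also fails if it takes over 72 s, if anything falls off the work surface, if the arm or the gripper's body presses on something with over 40 N, if the wrist force passes 120 N, or if a joint passes its speed limit or range.

ROBOT

A 7-joint arm with a two-finger parallel gripper is mounted at the origin on the work surface. World frame = base frame: x ahead of the robot, y to its left, z up, the work surface at z = 0. Lengths are in m, angles in degrees, forces in N, time in s.
With the tool pointing down it reaches from about 0.425 to 1.025 m from the base axis. Payload 9.4 kg.
Tool frame: the origin (TCP) lies at the very end of the fingers, on their centre line; the grasp point (between the pads) lies 19 mm behind it; z points along the fingers, y is the direction in which the jaws open and shut (so a half turn about z gives the same grasp; the last joint's range is limited). The gripper opens to 85 mm and grips with 20 to 120 N. Pads are 22 mm wide; open, the fingers measure 114 mm over their backs; the gripper's body (76 mm by 85 mm) begins 54 mm behind the grasp point. The pads swing forward as they close: fully open they stand 13 mm farther back than shut.
Start: joints at [59.318, 34.337, -0.143, 91.639, 0.103, 54.024, -4.572], TCP at [0.321, -0.65, 0.206] pointing down, gripper open.
Joint ranges: [-147.43, 147.43], [-19.82, 112.94], [-74.19, 73.91], [6.32, 146.72], [-59.91, 239.91], [6.04, 106.73], [-150.56, 150.56]. Speed limits (degrees/s): [127.2, 127.2, 172.46, 172.46, 180, 180, 180].

INTERFACE

Orientations are given as [roll, pitch, yaw] about the fixed x, y, z axes, in that order (R = Rz(yaw) Ry(pitch) Rx(roll)).
In Python, from bench import telemetry, cams, ctrl, spotter gives the robot as it stands. The module is installed in compiled form; this text tells all that it offers.
- The arm moves only by the tool play_rows, never from a script. Its argument "plan" is a list of rows, each an object with "grip": the closure in counts, from 0 (fully open) to 255 (shut); "delta_pos": the shift along the tool's x, y, z in mm, a list of three; "dr": the turn, a rotation vector about the tool's x, y, z in degrees, a list of three. In form: [{"grip": grip, "delta_pos": [dx, dy, dz], "dr": [wx, wy, wz]}, ...]. A call has 1 to 8 rows; each row is the pose to reach, as a shift and turn from the pose commanded when the call began, along the tool's axes at that moment; what a row does not reach only later rows make up. A row lasts 1/10 s, in which the tool goes at most 50 mm and 8.59 degrees, less where a joint would pass 70% of its speed; a pose out of reach is approached as far as the arm can. A call with a gripper value outside its range is refused whole. The fingers move at their own pace and stop on an object; "grip_force" is the grip in N (left out, the last holds). Time passes only in rows, so rows that repeat a pose let the fingers close. It gives the time, the measured TCP pose, the force and the opening at its end, in the units of the state.
- telemetry.observe(): the state, without advancing time (a new reading comes with each control period).
- cams.capture(name): name is "scene" or "side" or "wrist"; returns the picture (400x640x3 uint8, red, green, blue); there is no depth.
- cams.camera_params(name): a dict with "intrinsics" (3x3 intrinsics, pixels), "rvec" (rotation vector, rad) and "tvec" (3), from world to camera coordinates, as OpenCV has them; the wrist camera has in their place "tool_from_camera" (4x4, takes a point from camera to tool coordinates, whose origin is the TCP and whose axes are the flange's). Camera axes: x right, y down, z forward; pixel columns grow to the right and rows downward; lengths in m; the calibration is good to about 2 mm. A picture is of the moment at which its call begins: read the wrist's pose just before it. camera_params takes no time and is no camera call.
- ctrl.finish_job(): hands the job in, once; it reports no verdict.
Trained networks look in the newest picture that a camera, given by its name, has taken for a name from the list of things; names that differ only in an ending like _2 or _b are one class to them, and where a whole thing is asked for, a point or a joint stands for the part that bears it (a point fixed in the world has none). Each returns a list of dicts, best first, with "p" (0 to 1); they miss things now and then, are a little off and sometimes report something else, mostly with a low value. They report only what shows in the picture. A call takes as long as a camera call.
- spotter.find_in(camera, thing): "rect" ([left, top, right, bottom] in pixels, round what is visible of it).
- spotter.masks_of(camera, thing): "region" (400x640 bool, what is visible of it) and "rect" ([left, top, right, bottom] in pixels, round what is visible of it).
- spotter.pinpoint(camera, thing): "location" ([column, row] in pixels: a listed point, or the origin of a listed thing).
The state is a dict: "time": time; "q": joint angles; "joint_velocities": joint speeds; "effort": joint torques, N m; "ee_pos": TCP position; "ee_rot": TCP orientation; "ft_force": force on the tool from outside, world axes, zero at the start; "moment": the same for the moment, N m; "gripper_width": opening from 0.0 (shut) to 1.0 (fully open).
Only numpy, scipy, OpenCV 4.12 (cv2) and the standard library are available. Lean on these libraries where they do the work, as an engineer would, in place of code of your own. Each camera call takes 0.05 s, during which the arm holds its last target.

## Working session

There is one attempt and no reset: what is moved stays moved. The work goes in short steps, Python scripts to look and compute and a tool call to move; the robot and the scene stay as the last step left them, time stands still between calls to the robot, and variables do not carry over. Pictures are saved under pics/ and viewed, and the job is handed in when it is done.

Besides the shell and the picture viewer there is one more tool, called as a command line: name --argument value ..., lists and objects as JSON in quotes. play_rows: Moves the arm, as the interface text tells. Its arguments: {"type":"object","properties":{"plan":{"type":"array","items":{"type":"object","properties":{"grip":{"type":"number"},"delta_pos":{"type":"array","items":{"type":"number"}},"dr":{"type":"array","items":{"type":"number"}}}}},"grip_force":{"type":"number"}},"required":["plan"]}

```bash
mkdir -p pics; ls
python3 - <<'E'
from bench import telemetry,cams,ctrl,spotter
import cv2
s=telemetry.observe();print(s)
for n in ['scene','side','wrist']:
    im=cams.capture(n);cv2.imwrite(f'pics/{n}0.png',im[:,:,::-1])
    print(n,cams.camera_params(n))
E
```

```text
pics
{'time': 0.0, 'q': array([59.31755027, 34.38402951, -0.1454538 , 91.68135288,  0.10331231,
       54.02517145, -4.57196973]), 'joint_velocities': array([-0.06353652,  0.03998293,  0.01800674,  0.02451314, -0.04320657,
        0.01162903, -0.08026213]), 'effort': array([ 7.49644405e-04, -7.76446724e+01,  1.56483784e+00, -2.58008552e+01,
        1.23371487e-02,  9.10479779e-03, -5.63573465e-06]), 'ee_pos': array([ 0.32083472, -0.64956275,  0.20532058]), 'ee_rot': array([-1.79909972e+02,  8.57262621e-03,  2.62913452e+01]), 'ft_force': array([ 0.12274333, -0.7272866 , -0.21155262]), 'moment': array([ 0.00616211, -0.00409327,  0.02490712]), 'gripper_width': 0.9973499095073566}
scene {'intrinsics': array([[484.11039211,   0.        , 312.64917909],
       [  0.        , 484.11039211, 201.66490959],
       [  0.        ,   0.        ,   1.        ]]), 'rvec': array([ 1.04232213,  2.41017947, -1.01397847]), 'tvec': array([ 0.3217945 , -0.24300922,  1.70274649])}
side {'intrinsics': array([[454.49827541,   0.        , 322.22180201],
       [  0.        , 454.49827541, 201.54116101],
       [  0.        ,   0.        ,   1.        ]]), 'rvec': array([ 0.33052905, -2.77341985,  1.25968959]), 'tvec': array([0.5376489 , 0.10440369, 1.49758075])}
wrist {'intrinsics': array([[285.25986195,   0.        , 314.77372123],
       [  0.        , 285.25986195, 197.01511363],
       [  0.        ,   0.        ,   1.        ]]), 'tool_from_camera': array([[ 1.47089318e-03, -9.62151124e-01, -2.72512480e-01,
         6.70519853e-02],
       [ 9.99998915e-01,  1.43774665e-03,  3.21313827e-04,
         6.70803994e-04],
       [ 8.26514463e-05, -2.72512657e-01,  9.62152194e-01,
        -1.67381030e-01],
       [ 0.00000000e+00,  0.00000000e+00,  0.00000000e+00,
         1.00000000e+00]])}
```

View pics/scene0.png

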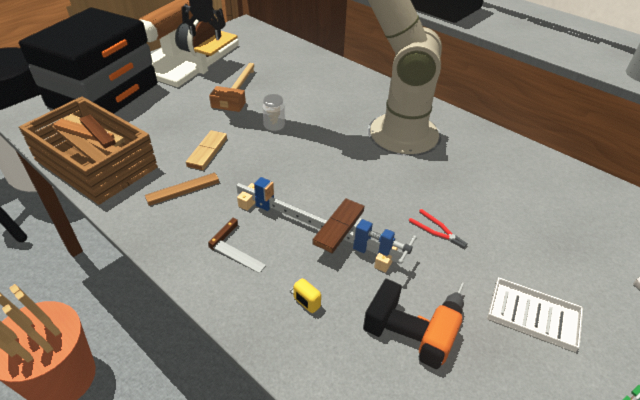

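View pics/side0.png

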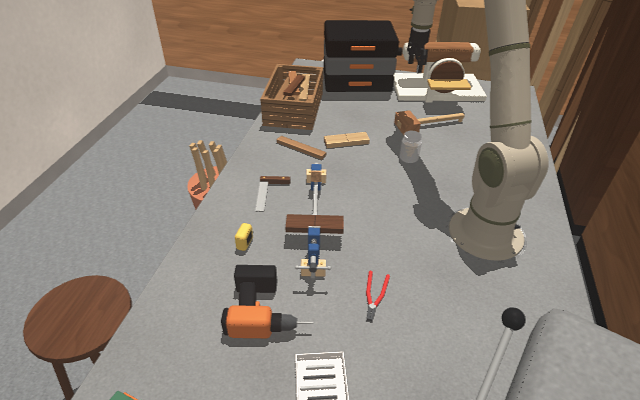

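View pics/wrist0.png

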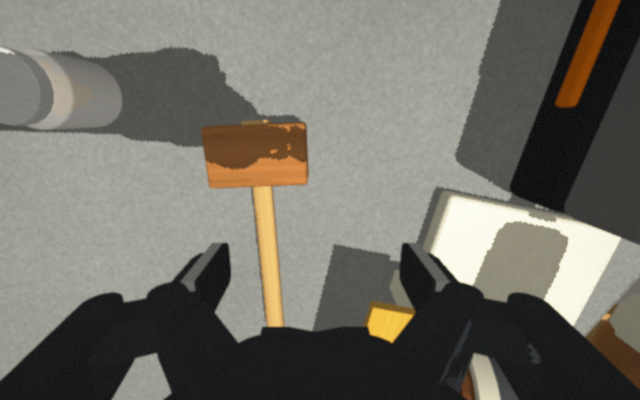

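The scene view shows the maple at (207,150), the jaw at (263,193), the walnut at (340,225) and the head at (363,235). The offcut is at (183,190), the square at (235,250) and the jar at (273,112).

```bash
cat > h.py <<'E'
import numpy as np,cv2
from scipy.spatial.transform import Rotation as Ro
from bench import telemetry,cams,ctrl,spotter
def pose(n,s=None):
    p=cams.camera_params(n);K=p['intrinsics']
    if n=='wrist':
        s=s or telemetry.observe()
        T=np.eye(4);T[:3,:3]=Ro.from_euler('xyz',s['ee_rot'],degrees=True).as_matrix();T[:3,3]=s['ee_pos']
        C=T@p['tool_from_camera'];R=C[:3,:3].T;t=-R@C[:3,3]
    else:
        R=cv2.Rodrigues(p['rvec'])[0];t=p['tvec']
    return K,R,t
def ray(cp,uv,z):
    K,R,t=cp;c=-R.T@t;uv=np.atleast_2d(np.array(uv,float))
    d=(R.T@np.linalg.inv(K)@np.c_[uv,np.ones(len(uv))].T).T
    return c+d*((z-c[2])/d[:,2])[:,None]
def proj(cp,X):
    K,R,t=cp;x=(K@(R@np.atleast_2d(X).T+t[:,None])).T;return x[:,:2]/x[:,2:]
def corners_rect(mask):
    cs,_=cv2.findContours(mask.astype(np.uint8),cv2.RETR_EXTERNAL,cv2.CHAIN_APPROX_NONE)
    return max(cs,key=cv2.contourArea)[:,0,:]
E
python3 - <<'E'
from h import *
import pickle
out={}
for n in ['scene','side']:
    cams.capture(n); cp=pose(n)
    for th,z in [('maple',0),('walnut',.052),('jaw',.052),('jaw_face',.077),('clamp',0),('offcut',0),('square',0),('jar',0)]:
        r=spotter.pinpoint(n,th)
        for q in r[:2]: print(n,th,round(q['p'],2),np.round(q['location'],1),np.round(ray(cp,q['location'],z)[0],4))
    for th in ['maple','walnut','jaw']:
        r=spotter.masks_of(n,th)
        if r: out[n,th]=r[0]['region'];print(th,r[0]['p'],r[0]['rect'])
pickle.dump(out,open('m.pkl','wb'))
E
```

```text
scene maple 0.75 [205.9 153.4] [ 0.5548 -0.4061  0.    ]
scene maple 0.65 [269.9 192.4] [ 0.5392 -0.1159  0.    ]
scene walnut 0.97 [339.8 230.4] [0.5499 0.169  0.052 ]
scene jaw 0.69 [259.4 197.7] [ 0.612  -0.0789  0.052 ]
scene jaw_face 0.52 [272.1 194. ] [ 0.5941 -0.0439  0.077 ]
scene jaw_face 0.38 [180.6 189.5] [ 0.759  -0.2427  0.077 ]
scene clamp 0.72 [312.7 230.6] [0.5648 0.0852 0.    ]
scene clamp 0.6 [270.6 128.6] [ 0.3096 -0.3541  0.    ]
scene offcut 0.86 [182.5 190.2] [ 0.7159 -0.3144  0.    ]
scene square 0.79 [224.5 236.5] [ 0.7494 -0.0763  0.    ]
scene square 0.44 [272.9 127.3] [ 0.2986 -0.354   0.    ]
scene jar 0.88 [273.8 127.2] [ 0.2959 -0.3521  0.    ]
maple 0.76 [185.8, 131.5, 227.8, 169.7]
walnut 0.77 [315.2, 201.4, 363.4, 255.1]
jaw 0.73 [249.7, 178.9, 273.7, 203.4]
side maple 0.77 [346.7 140.8] [ 0.5453 -0.4199  0.    ]
side walnut 0.82 [314.7 224. ] [0.5432 0.1478 0.052 ]
side walnut 0.51 [261.2 311.1] [0.6008 0.5003 0.052 ]
side jaw 0.68 [314.7 175.6] [ 0.6026 -0.0938  0.052 ]
side jaw 0.48 [311.8 222.2] [0.5541 0.1421 0.052 ]
side jaw_face 0.4 [315.7 176.4] [ 0.5907 -0.0591  0.077 ]
side clamp 0.96 [313.6 222.1] [0.5614 0.0877 0.    ]
side offcut 0.83 [300.6 146.3] [ 0.7203 -0.3325  0.    ]
side offcut 0.53 [314.1 178.5] [ 0.6161 -0.1408  0.    ]
side square 0.61 [273.2 180.6] [ 0.76   -0.0909  0.    ]
side jar 0.56 [410.2 156.4] [ 0.2782 -0.3747  0.    ]
maple 0.92 [322.3, 129.4, 368.6, 144.1]
walnut 0.91 [285.4, 212.5, 345.1, 234.5]
jaw 0.57 [308.8, 160.6, 323.4, 179.8]
```

```bash
cat >> h.py <<'E'
from scipy.optimize import minimize
def box(x,y,yaw,z0,dx,dy,dz):
    c,s=np.cos(yaw),np.sin(yaw)
    P=[]
    for a in(-.5,.5):
        for b in(-.5,.5):
            for h in(0,dz): P.append([x+c*a*dx-s*b*dy,y+s*a*dx+c*b*dy,z0+h])
    return np.array(P)
def iou(cp,P,m,S=4):
    h=cv2.convexHull((proj(cp,P)*S+ (S-1)/2).astype(np.float32))
    im=np.zeros((400*S,640*S),np.uint8);cv2.fillConvexPoly(im,np.round(h*16).astype(np.int32),1,shift=4)
    a=cv2.resize(im.astype(np.float32),(640,400),interpolation=cv2.INTER_AREA)
    m=m.astype(np.float32);return np.minimum(a,m).sum()/np.maximum(a,m).sum()
def fit(cps,ms,x0,z0,d):
    f=lambda p:-sum(iou(c,box(p[0],p[1],p[2],z0,*d),m) for c,m in zip(cps,ms))
    best=None
    for y in ([x0[2]] if x0[2] is not None else np.arange(0,np.pi,np.pi/8)):
        p0=np.array([x0[0],x0[1],y]);S=np.array([p0,p0+[.01,0,0],p0+[0,.01,0],p0+[0,0,.15]])
        r=minimize(f,p0,method='Nelder-Mead',options=dict(initial_simplex=S,maxiter=150,xatol=1e-4,fatol=1e-4))
        if best is None or r.fun<best.fun:best=r
    return best.x,-best.fun/len(cps)
E
python3 - <<'E'
from h import *
import pickle
o=pickle.load(open('m.pkl','rb'));B=(.18,.06,.022)
for th,x0,z in [('maple',(.55,-.413,None),0),('walnut',(.546,.158,None),.052)]:
    for ns in [['scene'],['side'],['scene','side']]:
        x,v=fit([pose(n) for n in ns],[o[n,th] for n in ns],x0,z,B);print(th,ns,np.round(x[:2],4),np.degrees(x[2])%180,v)
E
```

```text
maple ['scene'] [ 0.5454 -0.4111] 25.891571812543276 0.9398989677429199
maple ['side'] [ 0.5476 -0.4131] 23.549371995125217 0.8854928612709045
maple ['scene', 'side'] [ 0.5457 -0.4116] 25.67023746812571 0.9043748378753662
walnut ['scene'] [0.5405 0.1575] 12.468319351230662 0.9267963767051697
walnut ['side'] [0.5417 0.1545] 13.009841223804534 0.8770127296447754
walnut ['scene', 'side'] [0.541  0.1565] 11.992285032421819 0.8950638771057129
```

play_rows --plan '[{"grip":0,"delta_pos":[307,-113,0],"dr":[0,0,0]},{"grip":0,"delta_pos":[307,-113,0],"dr":[0,0,0]},{"grip":0,"delta_pos":[307,-113,0],"dr":[0,0,0]},{"grip":0,"delta_pos":[307,-113,0],"dr":[0,0,0]},{"grip":0,"delta_pos":[307,-113,0],"dr":[0,0,0]},{"grip":0,"delta_pos":[307,-113,0],"dr":[0,0,0]},{"grip":0,"delta_pos":[307,-113,0],"dr":[0,0,0]},{"grip":0,"delta_pos":[307,-113,0],"dr":[0,0,0]}]' --grip_force 20

```text
time: 2.15
ee_pos: [0.5507, -0.4074, 0.2061]
ee_rot: [-179.9, -0.2, 26.7]
ft_force: [0.3, -1.0, 0.2]
gripper_width: 1.001
```

Run:
```python
from h import *
s=telemetry.observe();print(s['time'],s['ee_pos'],s['ee_rot'],s['ft_force'])
im=cams.capture('wrist');cv2.imwrite('pics/w1.png',im[:,:,::-1]);cp=pose('wrist',s)
for q in spotter.pinpoint('wrist','maple'):print(q, ray(cp,q['location'],0))
r=spotter.masks_of('wrist','maple');np.save('mw.npy',r[0]['region'])
print(r[0]['p'],r[0]['rect'],fit([cp],[r[0]['region']],(.546,-.412,.45),0,(.18,.06,.022)))
```

```text
2.15 [ 0.55072902 -0.40736172  0.20609436] [-1.79934145e+02 -1.57545678e-01  2.67351129e+01] [ 0.34363388 -0.98709211  0.19143722]
{'location': [312.8, 173.7], 'p': 0.83} [[ 0.5444706  -0.40813652  0.        ]]
0.74 [288.5, 103.3, 344.8, 246.2] (array([ 0.54387951, -0.41027102,  0.43595925]), np.float64(0.9802096486091614))
```

View pics/w1.png

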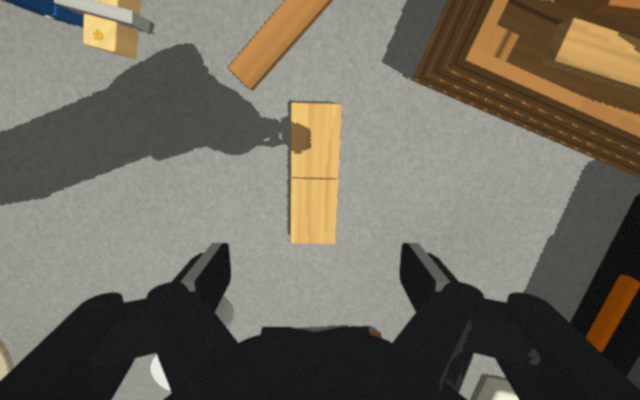

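play_rows --plan '[{"grip":0,"delta_pos":[0,0,0],"dr":[0,0,0]},{"grip":0,"delta_pos":[0,0,0],"dr":[0,0,0]}]'

```text
time: 2.5
ee_pos: [0.5451, -0.4141, 0.2062]
ee_rot: [180.0, 0.0, 26.2]
ft_force: [0.2, -0.9, -0.2]
gripper_width: 1.001
```

```bash
cat >> h.py <<'E'
def delta(s,pos,yaw,roll=180):
    R=Ro.from_euler('xyz',s['ee_rot'],degrees=True)
    d=R.inv().apply(np.array(pos)-s['ee_pos'])*1000
    r=(R.inv()*Ro.from_euler('xyz',[180,0,yaw],degrees=True)).as_rotvec(degrees=True)
    return np.round(d,1),np.round(r,2)
E
python3 - <<'E'
from h import *
s=telemetry.observe();print(s['time'],s['ee_pos'],s['ee_rot'],s['ft_force'])
im=cams.capture('wrist');cv2.imwrite('pics/w2.png',im[:,:,::-1]);cp=pose('wrist',s)
r=spotter.masks_of('wrist','maple')
x,v=fit([cp],[r[0]['region']],(.544,-.410,.44),0,(.18,.06,.022));print(x,v)
b=ray(cp,[[291,178.5],[338,180]],.022);print(b,b.mean(0))
print(delta(s,[x[0],x[1],.1],np.degrees(x[2])))
E
```

```text
2.5 [ 0.54512216 -0.41414033  0.20620682] [1.79986228e+02 3.15567329e-02 2.61595609e+01] [ 0.22377349 -0.90193665 -0.1883048 ]
[ 0.54368987 -0.41026007  0.43944328] 0.976516842842102
[[ 0.52469199 -0.39175075  0.022     ]
 [ 0.549122   -0.44566954  0.022     ]] [ 0.53690699 -0.41871015  0.022     ]
(array([  0.5,  -4.1, 106.2]), array([0.01, 0.03, 0.98]))
```

play_rows --plan '[{"grip":0,"delta_pos":[0.5,-4,45],"dr":[0,0,1]},{"grip":0,"delta_pos":[0.5,-4,90],"dr":[0,0,1]},{"grip":0,"delta_pos":[0.5,-4,130],"dr":[0,0,1]},{"grip":0,"delta_pos":[0.5,-4,160],"dr":[0,0,1]},{"grip":0,"delta_pos":[0.5,-4,180],"dr":[0,0,1]},{"grip":0,"delta_pos":[0.5,-4,180],"dr":[0,0,1]},{"grip":0,"delta_pos":[0.5,-4,180],"dr":[0,0,1]}]'

```text
time: 3.3
ee_pos: [0.5449, -0.4094, 0.0264]
ee_rot: [-180.0, 0.0, 25.3]
ft_force: [0.1, 0.1, 0.7]
gripper_width: 1.001
```

Run:
```python
from h import *
s=telemetry.observe();print(s['time'],s['ee_pos'],s['ee_rot'],s['ft_force'])
im=cams.capture('wrist');cv2.imwrite('pics/w3.png',im[:,:,::-1]);cp=pose('wrist',s)
```

```text
3.3 [ 0.54486235 -0.40937467  0.02642038] [-1.79993777e+02  1.14332101e-02  2.52566760e+01] [0.08278246 0.09110199 0.66669162]
```

View pics/w3.png

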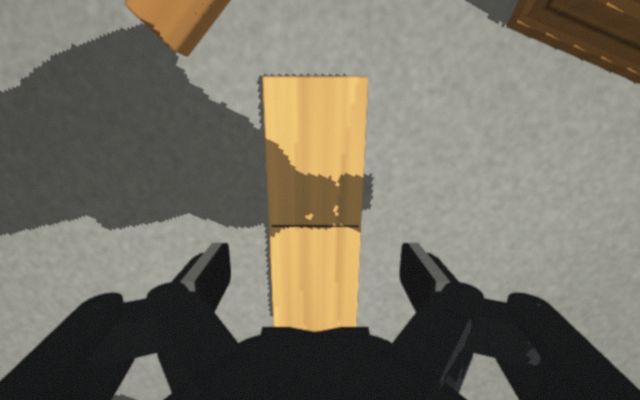

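The board is centred between the fingers, with its pencil line at row 227, columns 272 to 361.

Run:
```python
from h import *
s=telemetry.observe();cp=pose('wrist',s)
b=ray(cp,[[272,227],[361,227]],.022);print(b.mean(0),np.linalg.norm(b[1]-b[0]))
f=ray(cp,[[262,76],[367,76]],.022);print(f.mean(0),np.linalg.norm(b.mean(0)-f.mean(0)))
print(delta(s,b.mean(0),25.2),s['ee_pos'])
```

```text
[ 0.54435229 -0.41223421  0.022     ] 0.05768838732835026
[ 0.62588497 -0.37220482  0.022     ] 0.09082912218379603
(array([-2. ,  1.9,  5.2]), array([ 0.07, -0.03,  0.06])) [ 0.54535675 -0.40963343  0.02722325]
```

play_rows --plan '[{"grip":0,"delta_pos":[-1.5,1,14],"dr":[0,0,0]},{"grip":0,"delta_pos":[-1.5,1,25],"dr":[0,0,0]},{"grip":0,"delta_pos":[-1.5,1,25],"dr":[0,0,0]},{"grip":60,"delta_pos":[-1.5,1,25],"dr":[0,0,0]},{"grip":90,"delta_pos":[-1.5,1,25],"dr":[0,0,0]},{"grip":120,"delta_pos":[-1.5,1,25],"dr":[0,0,0]},{"grip":120,"delta_pos":[-1.5,1,25],"dr":[0,0,0]},{"grip":120,"delta_pos":[-1.5,1,25],"dr":[0,0,0]}]' --grip_force 20

```text
time: 4.15
ee_pos: [0.5441, -0.4106, 0.0014]
ee_rot: [180.0, -0.0, 25.3]
ft_force: [-0.3, -0.4, 0.1]
gripper_width: 0.529
```

Run:
```python
from h import *
s=telemetry.observe();print(s['time'],s['ee_pos'],s['ee_rot'],s['ft_force'],s['gripper_width'])
im=cams.capture('wrist');cv2.imwrite('pics/w4.png',im[:,:,::-1])
```

```text
4.15 [ 0.54413688 -0.41055743  0.00140389] [ 1.79981725e+02 -7.83797013e-03  2.52880479e+01] [-0.25811341 -0.44840004  0.08606093] 0.5285728531844022
```

View pics/w4.png

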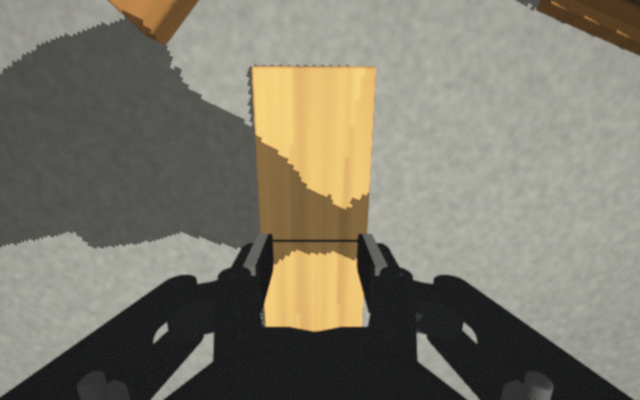

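Run:
```python
from h import *
s=telemetry.observe();cp=pose('wrist',s)
R=Ro.from_euler('xyz',s['ee_rot'],degrees=True)
for w in (.0225,.03):
  for z in(0,-.008,-.02,-.03):
    for x in(.011,-.011):
      print(w,z,x,np.round(proj(cp,R.apply([[x,-w,z],[x,w,z]])+s['ee_pos']).ravel()))
print(s['gripper_width'])
p=cams.camera_params('wrist')['tool_from_camera']
b=ray(cp,[[252,67],[376,67],[260,238],[368,238],[272,240],[358,240]],.022);print(b, np.linalg.norm(b[1]-b[0]),np.linalg.norm(b[3]-b[2]))
im=cams.capture('wrist');cv2.imwrite('pics/w4c.png',cv2.resize(im[200:350,200:440,::-1],None,fx=3.3,fy=3.3,interpolation=cv2.INTER_CUBIC))
```

```text
0.0225 0 0.011 [277. 210. 350. 211.]
0.0225 0 -0.011 [278. 243. 349. 243.]
0.0225 -0.008 0.011 [275. 215. 352. 215.]
0.0225 -0.008 -0.011 [277. 249. 350. 249.]
0.0225 -0.02 0.011 [273. 222. 354. 222.]
0.0225 -0.02 -0.011 [274. 258. 353. 258.]
0.0225 -0.03 0.011 [270. 229. 357. 229.]
0.0225 -0.03 -0.011 [271. 267. 355. 267.]
0.03 0 0.011 [265. 210. 362. 211.]
0.03 0 -0.011 [267. 243. 360. 243.]
0.03 -0.008 0.011 [263. 215. 364. 215.]
0.03 -0.008 -0.011 [264. 249. 362. 249.]
0.03 -0.02 0.011 [259. 222. 368. 222.]
0.03 -0.02 -0.011 [261. 258. 366. 258.]
0.03 -0.03 0.011 [255. 229. 371. 229.]
0.03 -0.03 -0.011 [257. 267. 369. 267.]
0.5308670782832235
[[ 0.61253872 -0.3459915   0.022     ]
 [ 0.63770453 -0.39904185  0.022     ]
 [ 0.53293826 -0.38286446  0.022     ]
 [ 0.5587317  -0.43724597  0.022     ]
 [ 0.53468965 -0.38938057  0.022     ]
 [ 0.55527144 -0.43277422  0.022     ]] 0.05871675433550303 0.06018845897036594
```

View pics/w4c.png

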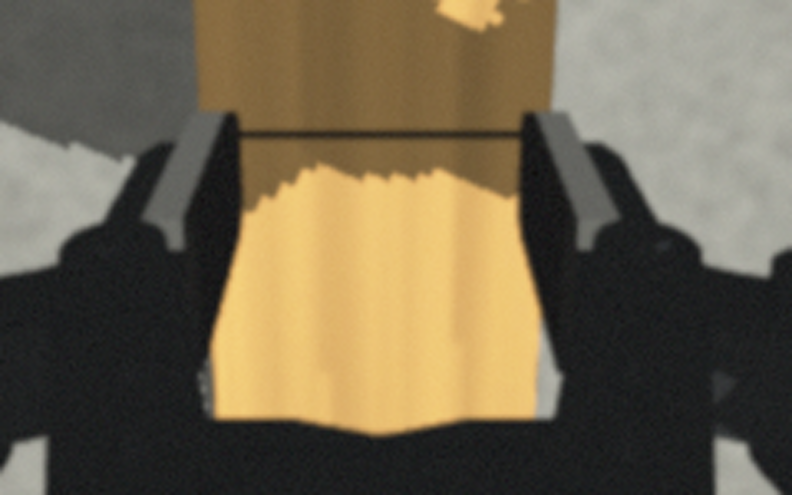

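The close stopped at its commanded 0.53 with no force, and in the picture the fingertips (272,234) and (358,234) lie over the board. The tips are therefore about 30 mm above the nominal TCP. I'll reopen and go lower in small steps while watching the force.

play_rows --plan '[{"grip":0,"delta_pos":[0,0,0],"dr":[0,0,0]},{"grip":0,"delta_pos":[0,0,0],"dr":[0,0,0]},{"grip":0,"delta_pos":[0,0,0],"dr":[0,0,0]},{"grip":0,"delta_pos":[0,0,4],"dr":[0,0,0]},{"grip":0,"delta_pos":[0,0,8],"dr":[0,0,0]},{"grip":0,"delta_pos":[0,0,8],"dr":[0,0,0]}]'

```text
time: 4.85
ee_pos: [0.5436, -0.4102, -0.0077]
ee_rot: [-179.9, 0.0, 25.3]
ft_force: [-0.7, -0.0, -0.8]
gripper_width: 1.003
```

Run:
```python
from h import *
s=telemetry.observe();print(s['time'],s['ee_pos'],s['ee_rot'],s['ft_force'],s['gripper_width'])
im=cams.capture('wrist');cv2.imwrite('pics/w5.png',im[:,:,::-1])
im=cams.capture('side');cv2.imwrite('pics/s5.png',cv2.resize(im[80:200,260:440,::-1],None,fx=4,fy=4,interpolation=cv2.INTER_CUBIC))
```

```text
4.85 [ 0.54359313 -0.41017309 -0.00769512] [-1.79940513e+02  3.76496182e-02  2.52903266e+01] [-0.74407355 -0.00929642 -0.77263505] 1.0030797353782657
```

View pics/w5.png

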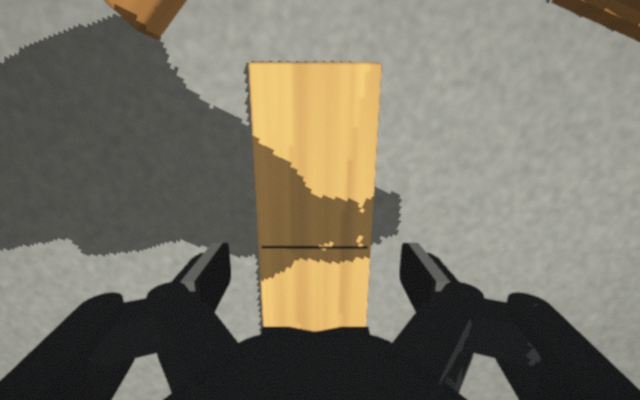

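View pics/s5.png

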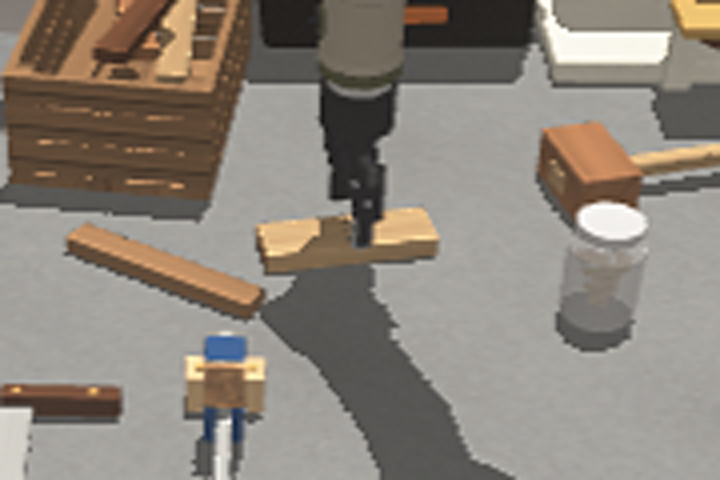

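Both views confirm that the tips are still about 29 mm above the bench, so I'll go lower.

play_rows --plan '[{"grip":0,"delta_pos":[0,0,5],"dr":[0,0,0]},{"grip":0,"delta_pos":[0,0,10],"dr":[0,0,0]},{"grip":0,"delta_pos":[0,0,15],"dr":[0,0,0]},{"grip":0,"delta_pos":[0,0,18],"dr":[0,0,0]},{"grip":0,"delta_pos":[0,0,18],"dr":[0,0,0]},{"grip":0,"delta_pos":[0,0,18],"dr":[0,0,0]}]'

```text
time: 5.55
ee_pos: [0.544, -0.4105, -0.0249]
ee_rot: [-180.0, 0.0, 25.3]
ft_force: [0.2, 0.0, -0.8]
gripper_width: 1.003
```

Run:
```python
from h import *
s=telemetry.observe();print(s['time'],s['ee_pos'],s['ee_rot'],s['ft_force'],s['gripper_width'])
im=cams.capture('wrist');cv2.imwrite('pics/w6.png',im[:,:,::-1])
im=cams.capture('side');cv2.imwrite('pics/s6.png',cv2.resize(im[100:180,300:420,::-1],None,fx=6,fy=6,interpolation=cv2.INTER_CUBIC))
```

```text
5.55 [ 0.54400108 -0.41048035 -0.02494051] [-1.79994513e+02  6.85612454e-03  2.52903009e+01] [ 0.22547048  0.04609119 -0.84543396] 1.0030793229107713
```

View pics/w6.png

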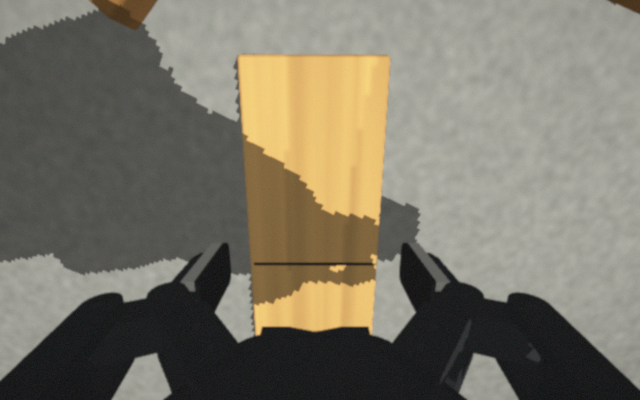

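View pics/s6.png

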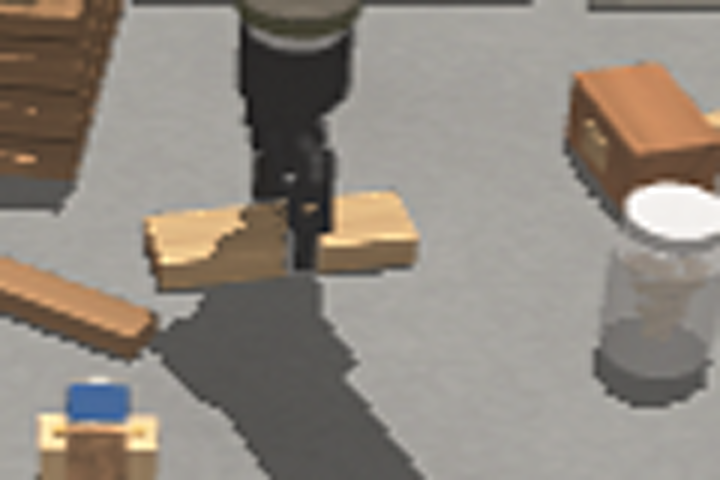

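play_rows --plan '[{"grip":45,"delta_pos":[-1,0,2],"dr":[0,0,0]},{"grip":60,"delta_pos":[-1,0,3],"dr":[0,0,0]},{"grip":70,"delta_pos":[-1,0,3],"dr":[0,0,0]},{"grip":80,"delta_pos":[-1,0,3],"dr":[0,0,0]},{"grip":100,"delta_pos":[-1,0,3],"dr":[0,0,0]},{"grip":100,"delta_pos":[-1,0,3],"dr":[0,0,0]},{"grip":100,"delta_pos":[-1,0,3],"dr":[0,0,0]}]' --grip_force 20

```text
time: 6.35
ee_pos: [0.5431, -0.411, -0.0278]
ee_rot: [180.0, 0.0, 25.3]
ft_force: [0.3, 0.4, -0.3]
gripper_width: 0.7
```

Run:
```python
from h import *
s=telemetry.observe();print(s['time'],s['ee_pos'],s['ee_rot'],s['ft_force'],s['gripper_width'])
im=cams.capture('wrist');cv2.imwrite('pics/w7.png',im[:,:,::-1])
```

```text
6.35 [ 0.54307696 -0.41096456 -0.02780453] [1.79998497e+02 5.52683041e-03 2.52857276e+01] [ 0.3114037   0.38868015 -0.30024893] 0.7003548169112521
```

View pics/w7.png

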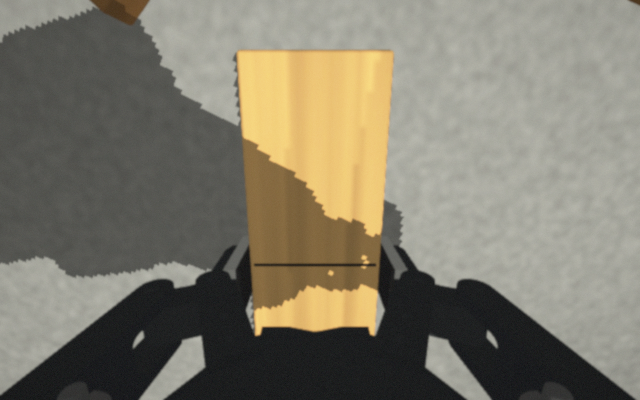

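Gripped, with a width of 0.70 (59.5 mm), so the board's underside is at TCP z + 27.8 mm. Lifting now.

play_rows --plan '[{"grip":100,"delta_pos":[0,0,-15],"dr":[0,0,0]},{"grip":100,"delta_pos":[0,0,-45],"dr":[0,0,0]},{"grip":100,"delta_pos":[0,0,-85],"dr":[0,0,0]},{"grip":100,"delta_pos":[0,0,-125],"dr":[0,0,0]},{"grip":100,"delta_pos":[10,-20,-165],"dr":[0,0,0]},{"grip":100,"delta_pos":[25,-55,-178],"dr":[0,0,2]},{"grip":100,"delta_pos":[45,-95,-178],"dr":[0,0,4]},{"grip":100,"delta_pos":[65,-135,-178],"dr":[0,0,6]}]'

```text
time: 7.2
ee_pos: [0.5443, -0.2601, 0.1521]
ee_rot: [179.9, -0.1, 19.1]
ft_force: [1.3, 0.4, -1.7]
gripper_width: 0.697
```

Run:
```python
from h import *
s=telemetry.observe();print(s['time'],s['ee_pos'],s['ee_rot'],s['ft_force'],s['gripper_width'])
print(delta(s,[.5695,.057,.15],14))
```

```text
7.2 [ 0.5442912  -0.2600805   0.15213547] [ 1.79913237e+02 -1.21482249e-01  1.91387159e+01] [ 1.3318097   0.37413578 -1.67390971] 0.6966421255880872
(array([ 127.8, -291.3,    2. ]), array([ 0.08, -0.13,  5.14]))
```

play_rows --plan '[{"grip":100,"delta_pos":[18,-42,0],"dr":[0,0,1]},{"grip":100,"delta_pos":[36,-83,0],"dr":[0,0,2]},{"grip":100,"delta_pos":[55,-125,0],"dr":[0,0,3]},{"grip":100,"delta_pos":[73,-166,0],"dr":[0,0,4]},{"grip":100,"delta_pos":[91,-208,0],"dr":[0,0,5]},{"grip":100,"delta_pos":[110,-250,0],"dr":[0,0,5]},{"grip":100,"delta_pos":[123,-280,0],"dr":[0,0,5]},{"grip":100,"delta_pos":[128,-291,0],"dr":[0,0,5]}]'

```text
time: 8.0
ee_pos: [0.569, 0.0606, 0.1511]
ee_rot: [-179.9, -0.1, 14.6]
ft_force: [0.3, 0.0, -0.8]
gripper_width: 0.694
```

play_rows --plan '[{"grip":100,"delta_pos":[0,0,0],"dr":[0,0,0]},{"grip":100,"delta_pos":[0,0,0],"dr":[0,0,0]},{"grip":100,"delta_pos":[0,0,0],"dr":[0,0,0]}]'

```text
time: 8.3
ee_pos: [0.5688, 0.0536, 0.1504]
ee_rot: [180.0, 0.0, 14.1]
ft_force: [0.3, -0.2, -0.9]
gripper_width: 0.7
```

Run:
```python
from h import *
import pickle
s=telemetry.observe();print(s['time'],s['ee_pos'],s['ee_rot'],s['ft_force'],s['gripper_width'])
im=cams.capture('wrist');cv2.imwrite('pics/w8.png',im[:,:,::-1]);cp=pose('wrist',s)
o={}
for t in ['walnut','jaw','clamp','maple']:
    r=spotter.masks_of('wrist',t)
    for q in r[:1]:o[t]=q['region'];print(t,q['p'],q['rect'])
for t,z in [('jaw',.052),('jaw_face',.077),('walnut',.052),('clamp',0)]:
    for q in spotter.pinpoint('wrist',t)[:1]:print(t,q['p'],q['location'],ray(cp,q['location'],z)[0])
pickle.dump((s,o),open('w8.pkl','wb'))
if 'walnut' in o:
    x,v=fit([cp],[o['walnut']],(.541,.157,.22),.052,(.18,.06,.022));print(x,np.degrees(x[2]),v)
```

```text
8.3 [0.56883475 0.05363514 0.15043579] [1.79952010e+02 8.68180931e-03 1.41370394e+01] [ 0.25087543 -0.18985621 -0.91690439] 0.6995707213330559
walnut 0.62 [147.3, 89.7, 235.6, 284.8]
jaw 0.61 [434.7, 179.5, 507.8, 234.1]
clamp 0.33 [412.1, 173.8, 509.7, 235.2]
jaw 0.57 [454.8, 197.0] [ 0.59463066 -0.08107164  0.052     ]
jaw_face 0.59 [18.9, 299.4] [0.39666557 0.3065722  0.077     ]
walnut 0.76 [203.1, 189.6] [0.54215522 0.15631248 0.052     ]
[0.54000501 0.15761233 0.20458574] 11.721899402243933 0.9117524027824402
```

View pics/w8.png

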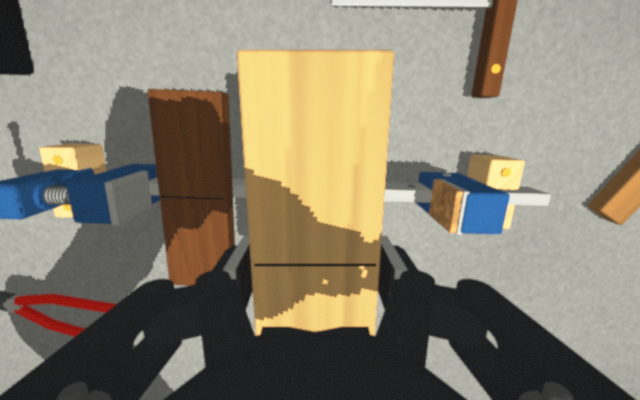

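The wrist view shows the walnut at (150-232, 90-285) with its pencil line at about row 197. The head is at left around (115,190), the jaw at right around (470,203), and bar segments show at (400,194) and (530,198). I'll enlarge it to measure.

Run:
```python
import cv2
im=cv2.imread('pics/w8.png')
cv2.imwrite('pics/w8a.png',cv2.resize(im[160:260,370:560],None,fx=4,fy=4,interpolation=cv2.INTER_CUBIC))
cv2.imwrite('pics/w8b.png',cv2.resize(im[80:300,50:260],None,fx=2.7,fy=2.7,interpolation=cv2.INTER_CUBIC))
```

```text
(no output)
```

View pics/w8a.png

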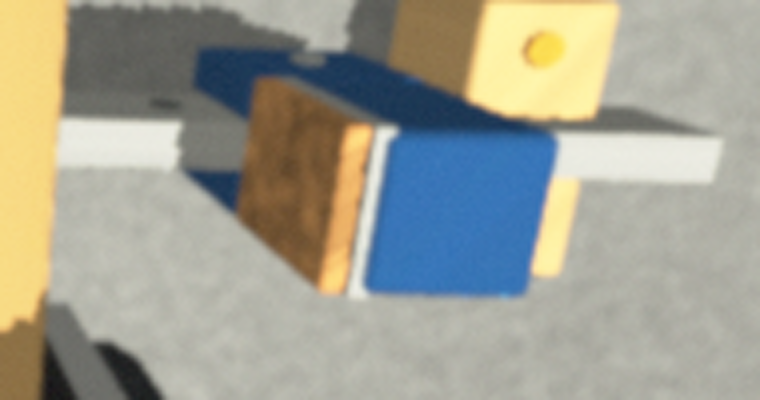

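View pics/w8b.png

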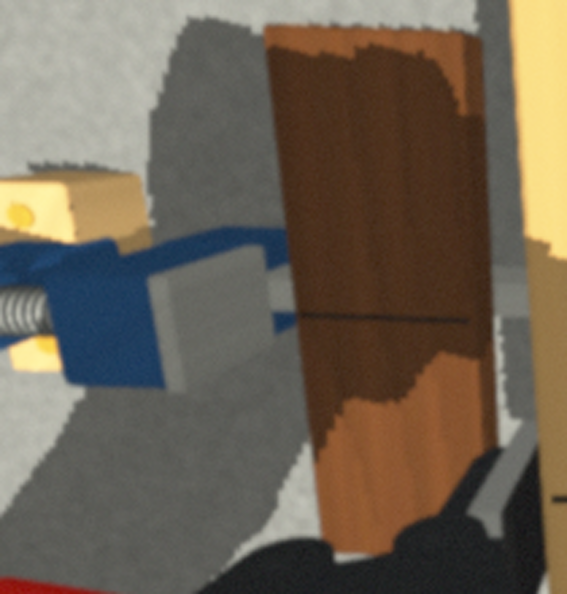

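Run:
```python
from h import *
import pickle
s,o=pickle.load(open('w8.pkl','rb'));cp=pose('wrist',s)
def P(n,uv,z):
    r=ray(cp,uv,z)[:,:2];print(n,np.round(r*1000,1).tolist());return r
b=P('bar',[[385,189.25],[385,201.75],[548.75,194.25],[548.75,205.75]],.052)
m1=(b[0]+b[1])/2;m2=(b[2]+b[3])/2;d=m1-m2;yaw=np.degrees(np.arctan2(-d[0],d[1]));print('yaw bar',yaw)
j=P('jawtop',[[456,191],[509.2,193.75],[501.2,234.2],[450.5,233.2]],.102)
for a,c in[(0,1),(3,2)]:
    d=j[a]-j[c];print(np.degrees(np.arctan2(-d[0],d[1])),np.linalg.norm(d))
jc=j.mean(0);d=None
w=P('wal',[[148.1,89.3],[221.5,91.9],[160,196.7],[224,198.9],[170.4,283.7]],.074)
wc=(w[2]+w[3])/2;d=w[2]-w[3];print('pencil yaw',np.degrees(np.arctan2(-d[0],d[1])),np.linalg.norm(d),wc)
d=w[0]-w[4];print('edge yaw',np.degrees(np.arctan2(d[1],d[0])),np.linalg.norm(d))
h=P('head',[[110.4,181.1],[119.3,224.4]],.102);d=h[0]-h[1];print(np.degrees(np.arctan2(d[1],d[0])),np.linalg.norm(d))
d=wc-jc;print('jaw->wal yaw',np.degrees(np.arctan2(-d[0],d[1])),jc)
hc=h.mean(0);d=hc-jc;print('jaw->head yaw',np.degrees(np.arctan2(-d[0],d[1])))
d=m1-jc;print('jaw->bar',np.degrees(np.arctan2(-d[0],d[1])))
```

```text
bar [[585.4, -13.1], [573.4, -17.0], [619.5, -168.1], [608.9, -173.5]]
yaw bar 12.579688884128064
jawtop [[606.9, -51.9], [615.0, -93.2], [581.8, -101.4], [572.5, -60.9]]
11.17468128792526 0.04210071951058202
12.986298385926016 0.04156270449977175
wal [[621.6, 203.7], [634.1, 146.3], [533.9, 185.3], [545.8, 129.9], [448.1, 166.5]]
pencil yaw 12.150185890472422 0.05665362776811713 [0.53987728 0.15756123]
edge yaw 12.095437368231709 0.17745931833665332
head [[548.6, 210.4], [514.0, 201.4]]
14.53806324653864 0.03579044993320475
jaw->wal yaw 13.012679765769999 [ 0.59405207 -0.07685888]
jaw->head yaw 12.509842678886757
jaw->bar 13.312102973249187
```

Run:
```python
from h import *
import pickle
s,o=pickle.load(open('w8.pkl','rb'));cp=pose('wrist',s)
b=ray(cp,[[255,264.5],[377,264.5]],s['ee_pos'][2]+.0498);R=Ro.from_euler('xyz',s['ee_rot'],degrees=True)
off=R.inv().apply(b-s['ee_pos'])*1000;print(off,np.linalg.norm(b[1]-b[0]))
e=ray(cp,[[239,51],[394,51]],s['ee_pos'][2]+.0498);print(R.inv().apply(e-s['ee_pos'])*1000)
s=telemetry.observe()
print(delta(s,[.5621,.0583,.060],12.3))
```

```text
[[  1.69613461 -26.28904875 -49.82229424]
 [  1.75202885  29.73035251 -49.77538196]] 0.05601944878790995
[[ 90.66229677 -27.32129658 -49.83663954]
 [ 90.75746676  30.66704701 -49.78808406]]
(array([-5.9, -4.2, 90.1]), array([0.  , 0.01, 1.97]))
```

play_rows --plan '[{"grip":100,"delta_pos":[-7,-4,25],"dr":[0,0,1.9]},{"grip":100,"delta_pos":[-7,-4,50],"dr":[0,0,1.9]},{"grip":100,"delta_pos":[-7,-4,75],"dr":[0,0,1.9]},{"grip":100,"delta_pos":[-7,-4,90],"dr":[0,0,1.9]},{"grip":100,"delta_pos":[-7,-4,95],"dr":[0,0,1.9]},{"grip":100,"delta_pos":[-7,-4,95],"dr":[0,0,1.9]},{"grip":100,"delta_pos":[-7,-4,95],"dr":[0,0,1.9]},{"grip":100,"delta_pos":[-7,-4,95],"dr":[0,0,1.9]}]'

```text
time: 9.55
ee_pos: [0.5617, 0.0581, 0.0561]
ee_rot: [180.0, -0.1, 12.4]
ft_force: [-0.3, -0.4, -1.5]
gripper_width: 0.697
```

Run:
```python
from h import *
import pickle
s=telemetry.observe();print(s['time'],s['ee_pos'],s['ee_rot'],s['ft_force'],s['gripper_width'])
im=cams.capture('wrist');cv2.imwrite('pics/w9.png',im[:,:,::-1])
pickle.dump(s,open('w9.pkl','wb'))
cv2.imwrite('pics/w9b.png',cv2.resize(im[20:320,80:420,::-1],None,fx=2,fy=2,interpolation=cv2.INTER_CUBIC))
im=cams.capture('side');cv2.imwrite('pics/s9.png',cv2.resize(im[130:280,240:400,::-1],None,fx=4,fy=4,interpolation=cv2.INTER_CUBIC))
```

```text
9.55 [0.56174707 0.05806922 0.05606466] [ 1.79994913e+02 -8.48542310e-02  1.23828501e+01] [-0.33437617 -0.36246221 -1.53702839] 0.6974463697099784
```

View pics/w9b.png

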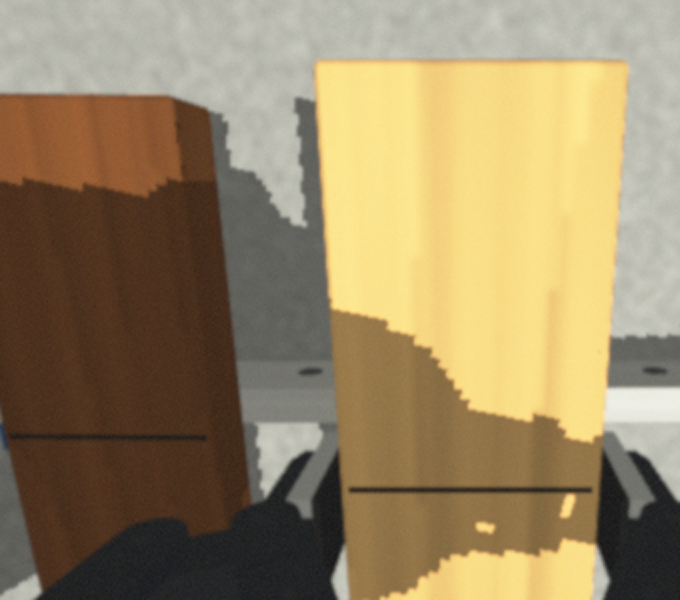

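View pics/s9.png

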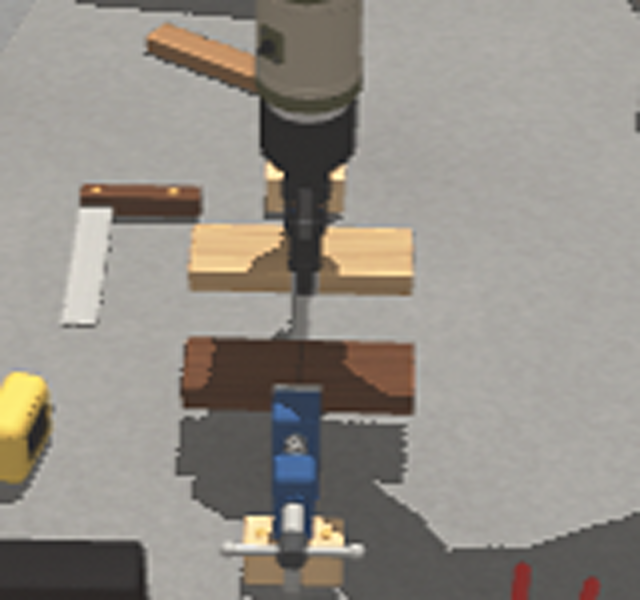

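Run:
```python
from h import *
import pickle
s=pickle.load(open('w9.pkl','rb'));cp=pose('wrist',s);zm=s['ee_pos'][2]+.0498
R=Ro.from_euler('xyz',s['ee_rot'],degrees=True)
for n,uv,z in [('wpen',[[84,238],[183.5,239]],.074),('wend',[[80,67.5],[166,68]],.074),('mpen',[[254,265],[376,265]],zm),('mend',[[237.5,50.5],[394,51]],zm)]:
    print(n,np.round(R.inv().apply(ray(cp,uv,z)-s['ee_pos'])*1000,1).tolist())
for n,uv in [('bar',[[335,207],[335,0]])]: pass
b=ray(cp,[[390,213.5],[390,230],[205,214],[205,230]],.052);print(np.round(R.inv().apply(b-s['ee_pos'])*1000,1))
```

```text
wpen [[0.6, -129.8, -17.9], [0.0, -73.4, -17.9]]
wend [[89.7, -112.3, -17.8], [89.6, -70.8, -17.8]]
mpen [[1.5, -26.7, -49.8], [1.5, 29.3, -49.8]]
mend [[90.9, -27.9, -49.7], [90.8, 30.8, -49.7]]
[[  7.9  49.    4.1]
 [ -3.4  49.8   4.1]
 [  7.4 -68.5   4.1]
 [ -3.5 -69.7   4.1]]
```

play_rows --plan '[{"grip":100,"delta_pos":[-1.2,0,8],"dr":[0,0,0]},{"grip":100,"delta_pos":[-1.2,0,16],"dr":[0,0,0]},{"grip":100,"delta_pos":[-1.2,0,22],"dr":[0,0,0]},{"grip":100,"delta_pos":[-1.2,0,26],"dr":[0,0,0]},{"grip":100,"delta_pos":[-1.2,0,28],"dr":[0,0,0]},{"grip":100,"delta_pos":[-1.2,0,29],"dr":[0,0,0]},{"grip":100,"delta_pos":[-1.2,0,29],"dr":[0,0,0]},{"grip":100,"delta_pos":[-1.2,0,29],"dr":[0,0,0]}]'

```text
time: 10.45
ee_pos: [0.5601, 0.0578, 0.0263]
ee_rot: [180.0, -0.0, 12.4]
ft_force: [0.4, -0.5, -0.7]
gripper_width: 0.696
```

Run:
```python
from h import *
for i in range(6):
    cams.capture('wrist') if i<5 else None
    s=telemetry.observe();print(s['time'],s['ee_pos'],s['ft_force'],s['gripper_width'])
im=cams.capture('side');cv2.imwrite('pics/s10.png',cv2.resize(im[160:260,270:370,::-1],None,fx=6,fy=6,interpolation=cv2.INTER_CUBIC))
```

```text
10.5 [0.56007276 0.05779153 0.02633275] [ 0.05283329  0.35958235 -2.25903865] 0.6958511490823096
10.55 [0.56011684 0.05775144 0.02637238] [-0.27803053  0.48454502 -0.62107609] 0.6956147659588083
10.6 [0.56011285 0.05779869 0.02638531] [ 0.01858727  0.51091477 -1.79708267] 0.6966887385435003
10.65 [0.56004727 0.05776399 0.02633839] [-0.18485169  0.33493762 -2.16300083] 0.6978850118591453
10.7 [0.56007405 0.05778383 0.02630821] [-0.10830772  0.02939082 -1.72109419] 0.7002877913089383
10.7 [0.56007405 0.05778383 0.02630821] [-0.10830772  0.02939082 -1.72109419] 0.7002877913089383
```

View pics/s10.png

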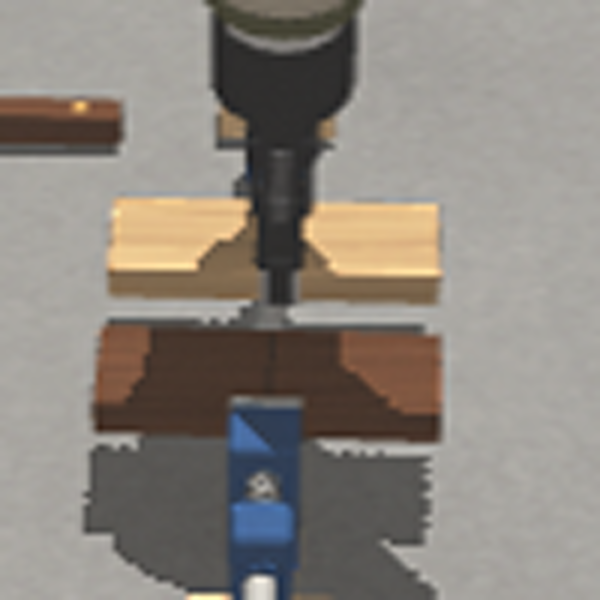

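play_rows --plan '[{"grip":100,"delta_pos":[0,0,0.7],"dr":[0,0,0]},{"grip":100,"delta_pos":[0,0,1.3],"dr":[0,0,0]},{"grip":100,"delta_pos":[0,0,1.8],"dr":[0,0,0]},{"grip":100,"delta_pos":[0,0,1.8],"dr":[0,0,0]},{"grip":100,"delta_pos":[0,0,1.8],"dr":[0,0,0]}]'

```text
time: 11.25
ee_pos: [0.5599, 0.0578, 0.0243]
ee_rot: [-180.0, 0.0, 12.4]
ft_force: [-0.0, -1.1, -1.6]
gripper_width: 0.697
```

play_rows --plan '[{"grip":100,"delta_pos":[0,0,0.3],"dr":[0,0,0]},{"grip":100,"delta_pos":[0,0,0.3],"dr":[0,0,0]}]'

```text
time: 11.45
ee_pos: [0.56, 0.0577, 0.0241]
ee_rot: [180.0, -0.0, 12.4]
ft_force: [-0.9, -0.1, 0.5]
gripper_width: 0.7
```

play_rows --plan '[{"grip":100,"delta_pos":[0,0,0.3],"dr":[0,0,0]},{"grip":100,"delta_pos":[0,0,0.3],"dr":[0,0,0]}]'

```text
time: 11.65
ee_pos: [0.56, 0.0577, 0.0241]
ee_rot: [-180.0, -0.0, 12.4]
ft_force: [-0.7, -0.5, 4.1]
gripper_width: 0.699
```

Contact came at z 0.0241, and the force rose from -1.6 to +4 N. Releasing.

play_rows --plan '[{"grip":72,"delta_pos":[0,0,0],"dr":[0,0,0]},{"grip":64,"delta_pos":[0,0,0],"dr":[0,0,0]},{"grip":55,"delta_pos":[0,0,0],"dr":[0,0,0]},{"grip":45,"delta_pos":[0,0,0],"dr":[0,0,0]},{"grip":45,"delta_pos":[0,0,0],"dr":[0,0,0]},{"grip":45,"delta_pos":[0,0,0],"dr":[0,0,0]}]'

```text
time: 12.25
ee_pos: [0.5599, 0.0578, 0.0237]
ee_rot: [180.0, 0.0, 12.4]
ft_force: [-0.4, -0.0, 0.8]
gripper_width: 0.821
```

Run:
```python
from h import *
s=telemetry.observe();print(s['time'],s['ee_pos'],s['ft_force'],s['gripper_width'])
im=cams.capture('wrist');cv2.imwrite('pics/w11.png',im[:,:,::-1])
```

```text
12.25 [0.55994544 0.05775978 0.02369385] [-0.35656907 -0.0258188   0.7993497 ] 0.8213763135900137
```

View pics/w11.png

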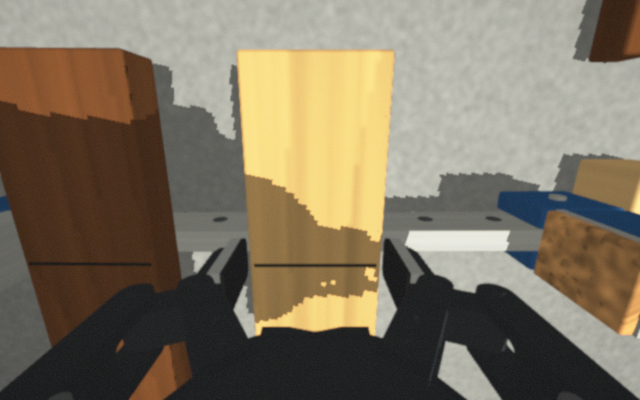

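play_rows --plan '[{"grip":45,"delta_pos":[0,0,-10],"dr":[0,0,0]},{"grip":45,"delta_pos":[0,0,-35],"dr":[0,0,0]},{"grip":45,"delta_pos":[0,0,-80],"dr":[0,0,0]},{"grip":45,"delta_pos":[0,0,-120],"dr":[0,0,0]},{"grip":0,"delta_pos":[0,0,-130],"dr":[0,0,0]},{"grip":0,"delta_pos":[0,0,-130],"dr":[0,0,0]},{"grip":0,"delta_pos":[0,0,-130],"dr":[0,0,0]}]'

```text
time: 13.0
ee_pos: [0.5594, 0.0578, 0.1533]
ee_rot: [-180.0, 0.0, 12.4]
ft_force: [0.0, -0.0, 0.1]
gripper_width: 1.001
```

Run:
```python
from h import *
s=telemetry.observe();print(s['time'],s['ee_pos'],s['ft_force'],s['q'])
im=cams.capture('wrist');cv2.imwrite('pics/w12.png',im[:,:,::-1])
for y in(102.5,-77.5):print(delta(s,[.594,-.077,.15],y))
```

```text
13.0 [0.55944418 0.05782368 0.1533157 ] [ 0.03300176 -0.00928337  0.06608813] [-15.26370158  27.20381653   5.06683362 116.32768457  -3.88870318
  36.65450266 -85.22963293]
(array([  4.8, 139.1,   3.3]), array([-3.00e-02,  2.00e-02, -9.01e+01]))
(array([  4.8, 139.1,   3.3]), array([2.00e-02, 3.00e-02, 8.99e+01]))
```

View pics/w12.png

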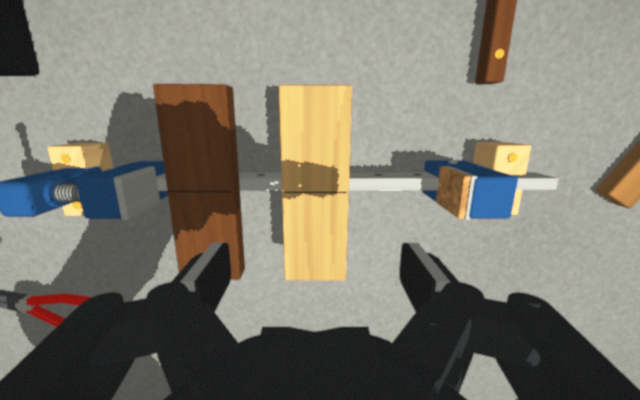

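The maple lies flat and parallel to the walnut, with their pencil lines at rows 192 and 190.5. Next is the jaw: I'll turn 90° and hover above it.

play_rows --plan '[{"grip":0,"delta_pos":[0,20,0],"dr":[0,0,-8]},{"grip":0,"delta_pos":[0,40,0],"dr":[0,0,-16]},{"grip":0,"delta_pos":[2,60,0],"dr":[0,0,-24]},{"grip":0,"delta_pos":[2,80,0],"dr":[0,0,-32]},{"grip":0,"delta_pos":[3,100,0],"dr":[0,0,-40]},{"grip":0,"delta_pos":[4,120,0],"dr":[0,0,-48]},{"grip":0,"delta_pos":[5,139,0],"dr":[0,0,-56]},{"grip":0,"delta_pos":[5,139,0],"dr":[0,0,-64]}]'

```text
time: 13.85
ee_pos: [0.5941, -0.0802, 0.1516]
ee_rot: [-179.8, 0.1, 76.5]
ft_force: [-0.3, 0.3, -0.7]
gripper_width: 1.0
```

play_rows --plan '[{"grip":0,"delta_pos":[0,0,0],"dr":[0,0,-8]},{"grip":0,"delta_pos":[0,0,0],"dr":[0,0,-16]},{"grip":0,"delta_pos":[0,0,0],"dr":[0,0,-24]},{"grip":0,"delta_pos":[0,0,0],"dr":[0,0,-26]},{"grip":0,"delta_pos":[0,0,0],"dr":[0,0,-26]},{"grip":0,"delta_pos":[0,0,0],"dr":[0,0,-26]}]'

```text
time: 14.45
ee_pos: [0.5943, -0.0769, 0.153]
ee_rot: [-179.9, -0.0, 102.2]
ft_force: [-0.1, 0.2, 0.1]
gripper_width: 1.0
```

Run:
```python
from h import *
import pickle
s=telemetry.observe();print(s['time'],s['ee_pos'],s['ee_rot'],s['ft_force'],s['q'])
im=cams.capture('wrist');cv2.imwrite('pics/w13.png',im[:,:,::-1]);pickle.dump(s,open('w13.pkl','wb'))
```

```text
14.45 [ 0.5943245  -0.07689544  0.15300192] [-1.79932382e+02 -3.79191600e-02  1.02211843e+02] [-0.13481662  0.15116192  0.1182192 ] [ 16.42727347  30.70556541 -21.09349854 110.43593869  15.97633832
  41.76655117  -1.77697362]
```

View pics/w13.png

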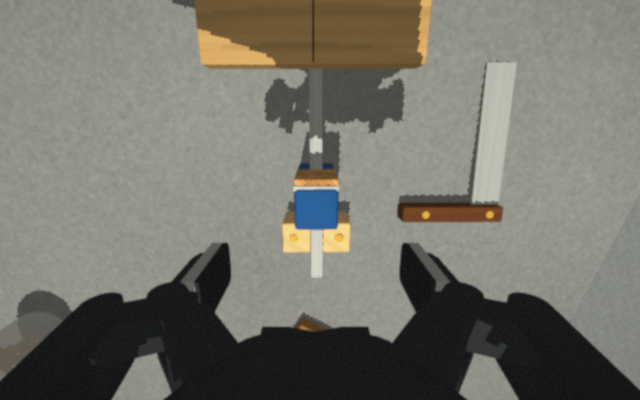

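Run:
```python
from h import *
import pickle
s=pickle.load(open('w13.pkl','rb'));cp=pose('wrist',s)
im=cv2.imread('pics/w13.png');cv2.imwrite('pics/w13b.png',cv2.resize(im[130:290,250:390],None,fx=4,fy=4,interpolation=cv2.INTER_CUBIC)[:600])
R=Ro.from_euler('xyz',s['ee_rot'],degrees=True)
for n,uv,z in [('top',[[295,190],[338,190],[338,228],[294,228],[294,180],[338,180]],.102),('bar',[[311,275],[322,275],[311,145],[322,145]],.052),('maple',[[202,65],[424,65],[314,60],[314,2]],.074)]:
    print(n,np.round(R.inv().apply(ray(cp,uv,z)-s['ee_pos'])*1000,1).tolist())
```

```text
top [[11.8, -17.3, 51.0], [11.9, 16.6, 51.0], [-20.3, 17.4, 51.0], [-20.4, -18.7, 51.0], [19.9, -18.0, 51.0], [20.0, 16.5, 51.0]]
bar [[-93.9, -5.6, 100.9], [-93.9, 6.1, 100.9], [42.2, -5.3, 101.0], [42.2, 4.9, 101.0]]
maple [[107.0, -91.4, 79.2], [107.2, 84.8, 79.0], [110.7, -2.5, 79.1], [150.6, -2.5, 79.1]]
```

View pics/w13b.png

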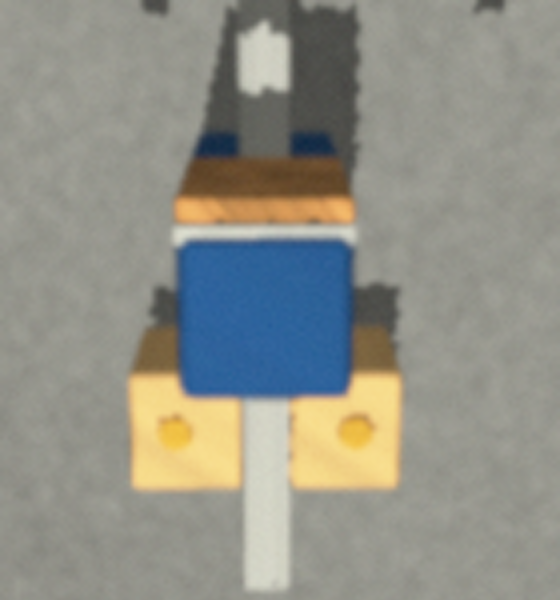

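play_rows --plan '[{"grip":0,"delta_pos":[0,0,30],"dr":[0,0,0]},{"grip":0,"delta_pos":[0,0,60],"dr":[0,0,0]},{"grip":0,"delta_pos":[0,0,85],"dr":[0,0,0]},{"grip":0,"delta_pos":[0,0,105],"dr":[0,0,0]},{"grip":0,"delta_pos":[0,0,115],"dr":[0,0,0]},{"grip":0,"delta_pos":[0,0,122],"dr":[0,0,0]},{"grip":0,"delta_pos":[0,0,127],"dr":[0,0,0]},{"grip":0,"delta_pos":[0,0,127],"dr":[0,0,0]}]'

```text
time: 15.3
ee_pos: [0.5948, -0.0769, 0.0268]
ee_rot: [180.0, 0.0, 102.4]
ft_force: [1.2, 0.2, 0.6]
gripper_width: 1.0
```

Run:
```python
from h import *
import pickle
s=telemetry.observe();print(s['time'],s['ee_pos'],s['ee_rot'],s['ft_force'])
im=cams.capture('wrist');cv2.imwrite('pics/w14.png',im[:,:,::-1]);pickle.dump(s,open('w14.pkl','wb'))
im=cams.capture('side');cv2.imwrite('pics/s14.png',cv2.resize(im[130:260,250:390,::-1],None,fx=4.5,fy=4.5,interpolation=cv2.INTER_CUBIC))
```

```text
15.3 [ 0.59479147 -0.07689717  0.02679073] [1.79995304e+02 7.08825945e-03 1.02374790e+02] [1.16361428 0.24811966 0.64443787]
```

View pics/w14.png

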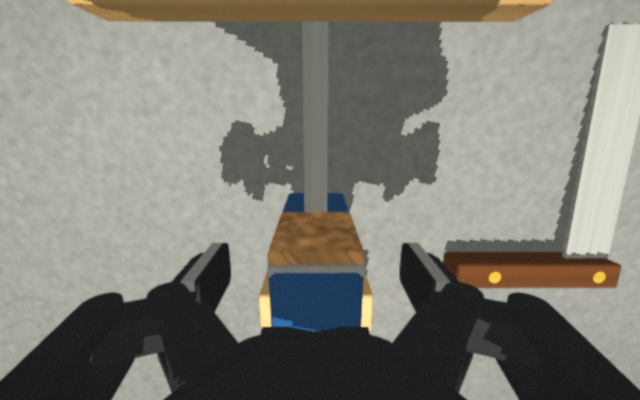

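View pics/s14.png

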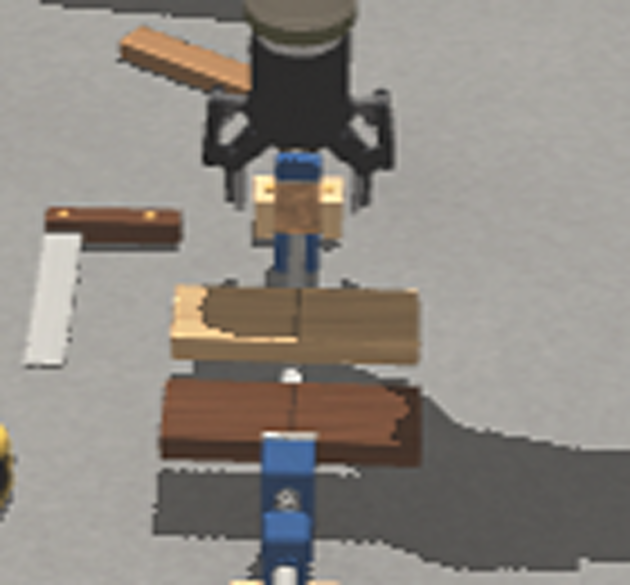

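The jaw is centred between the fingers. Closing on its sides.

play_rows --plan '[{"grip":90,"delta_pos":[0,0,0],"dr":[0,0,0]},{"grip":125,"delta_pos":[0,0,0],"dr":[0,0,0]},{"grip":140,"delta_pos":[0,0,0],"dr":[0,0,0]},{"grip":150,"delta_pos":[0,0,0],"dr":[0,0,0]},{"grip":170,"delta_pos":[0,0,0],"dr":[0,0,0]},{"grip":170,"delta_pos":[0,0,0],"dr":[0,0,0]}]' --grip_force 40

```text
time: 16.0
ee_pos: [0.5953, -0.0769, 0.0272]
ee_rot: [179.9, 0.0, 102.4]
ft_force: [0.8, -0.5, 6.3]
gripper_width: 0.414
```

Run:
```python
from h import *
s=telemetry.observe();print(s['time'],s['ee_pos'],s['ee_rot'],s['ft_force'],s['gripper_width'])
im=cams.capture('side');cv2.imwrite('pics/s15.png',cv2.resize(im[130:260,250:390,::-1],None,fx=4.5,fy=4.5,interpolation=cv2.INTER_CUBIC))
```

```text
16.0 [ 0.59526965 -0.07694681  0.02720376] [1.79935071e+02 1.80498654e-02 1.02388377e+02] [ 0.75075592 -0.51964165  6.32712066] 0.41365003650050713
```

View pics/s15.png

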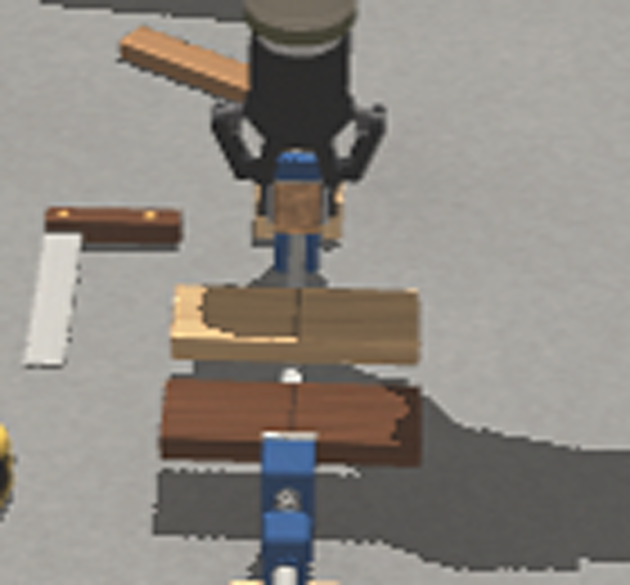

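play_rows --plan '[{"grip":170,"delta_pos":[5,0,0],"dr":[0,0,0]},{"grip":170,"delta_pos":[15,0,0],"dr":[0,0,0]},{"grip":170,"delta_pos":[28,0,0],"dr":[0,0,0]},{"grip":170,"delta_pos":[42,0,0],"dr":[0,0,0]},{"grip":170,"delta_pos":[55,0,0],"dr":[0,0,0]},{"grip":170,"delta_pos":[65,0,0],"dr":[0,0,0]},{"grip":170,"delta_pos":[70,0,0],"dr":[0,0,0]},{"grip":170,"delta_pos":[70,0,0],"dr":[0,0,0]}]'

```text
time: 16.85
ee_pos: [0.5802, -0.009, 0.0272]
ee_rot: [180.0, 0.1, 102.4]
ft_force: [0.7, -2.1, 6.4]
gripper_width: 0.421
```

Run:
```python
from h import *
s=telemetry.observe();print(s['time'],s['ee_pos'],s['ee_rot'],s['ft_force'],s['moment'],s['gripper_width'])
im=cams.capture('wrist');cv2.imwrite('pics/w16.png',im[:,:,::-1])
im=cams.capture('side');cv2.imwrite('pics/s16.png',cv2.resize(im[130:260,250:390,::-1],None,fx=4.5,fy=4.5,interpolation=cv2.INTER_CUBIC))
```

```text
16.85 [ 0.58016486 -0.00898939  0.02718051] [1.79958770e+02 7.01871021e-02 1.02389931e+02] [ 0.67874287 -2.10982594  6.37413744] [-0.51098724 -0.11145302  0.04407246] 0.42114413365657705
```

View pics/w16.png

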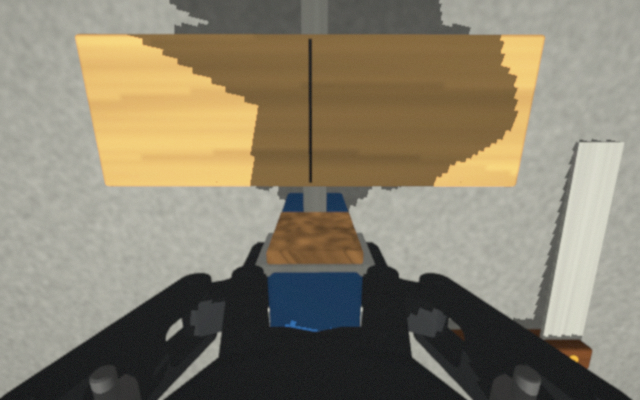

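View pics/s16.png

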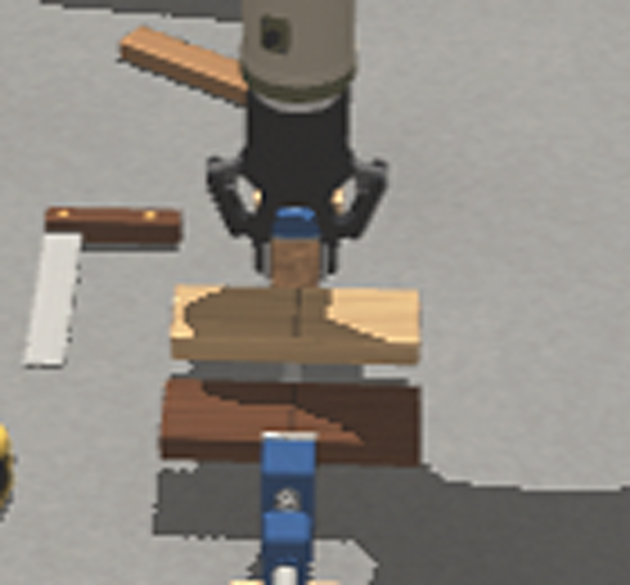

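play_rows --plan '[{"grip":170,"delta_pos":[6,0,0],"dr":[0,0,0]},{"grip":170,"delta_pos":[11,0,0],"dr":[0,0,0]},{"grip":170,"delta_pos":[14,0,0],"dr":[0,0,0]},{"grip":170,"delta_pos":[16,0,0],"dr":[0,0,0]},{"grip":170,"delta_pos":[18,0,0],"dr":[0,0,0]},{"grip":170,"delta_pos":[20,0,0],"dr":[0,0,0]},{"grip":170,"delta_pos":[23,0,0],"dr":[0,0,0]},{"grip":170,"delta_pos":[26,0,0],"dr":[0,0,0]}]'

```text
time: 17.75
ee_pos: [0.575, 0.0144, 0.0272]
ee_rot: [180.0, 0.2, 102.3]
ft_force: [3.3, -7.5, 6.2]
gripper_width: 0.414
```

Run:
```python
from h import *
s=telemetry.observe();print(s['time'],s['ee_pos'],s['ee_rot'],s['ft_force'],s['moment'],s['gripper_width'])
im=cams.capture('wrist');cv2.imwrite('pics/w17.png',im[:,:,::-1])
```

```text
17.75 [0.57497239 0.01437559 0.02716935] [1.79961535e+02 1.56755761e-01 1.02293776e+02] [ 3.30592042 -7.47413393  6.18223992] [-1.66465396 -0.5462936   0.26694614] 0.4141658813894714
```

View pics/w17.png

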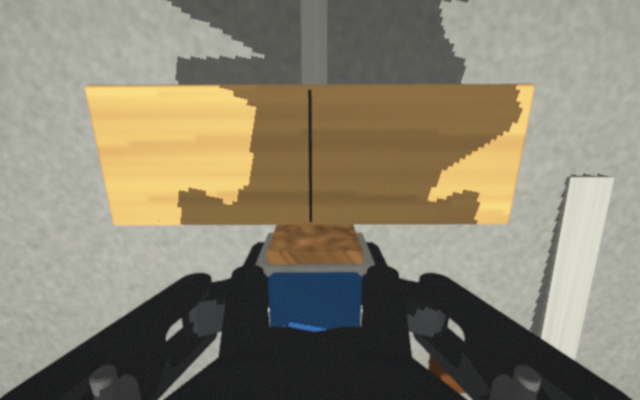

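play_rows --plan '[{"grip":170,"delta_pos":[4,0,0],"dr":[0,0,0]},{"grip":170,"delta_pos":[8,0,0],"dr":[0,0,0]},{"grip":170,"delta_pos":[12,0,0],"dr":[0,0,0]},{"grip":170,"delta_pos":[16,0,0],"dr":[0,0,0]},{"grip":170,"delta_pos":[20,0,0],"dr":[0,0,0]},{"grip":170,"delta_pos":[23,0,0],"dr":[0,0,0]},{"grip":170,"delta_pos":[25,0,0],"dr":[0,0,0]},{"grip":170,"delta_pos":[25,0,0],"dr":[0,0,0]}]'

```text
time: 18.6
ee_pos: [0.5694, 0.0394, 0.0272]
ee_rot: [180.0, 0.1, 102.3]
ft_force: [1.4, -5.6, 6.2]
gripper_width: 0.421
```

Run:
```python
from h import *
s=telemetry.observe();print(s['time'],s['ee_pos'],s['ee_rot'],s['ft_force'],s['moment'],s['gripper_width'])
im=cams.capture('wrist');cv2.imwrite('pics/w18.png',im[:,:,::-1])
im=cams.capture('side');cv2.imwrite('pics/s18.png',cv2.resize(im[150:270,260:380,::-1],None,fx=5,fy=5,interpolation=cv2.INTER_CUBIC))
```

```text
18.6 [0.56942569 0.03940929 0.02715617] [1.79971296e+02 1.25645029e-01 1.02322573e+02] [ 1.44476435 -5.58215206  6.1900538 ] [-1.26127926 -0.37097031  0.19243894] 0.421237042655514
```

View pics/w18.png

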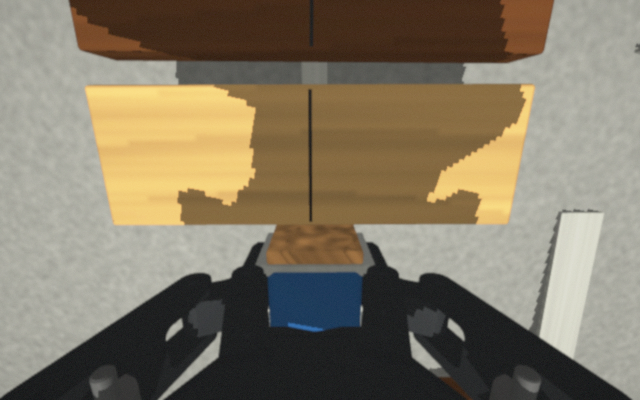

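View pics/s18.png

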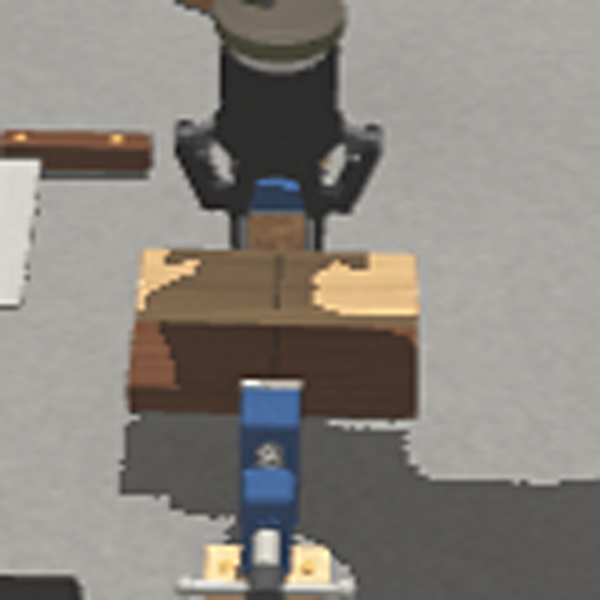

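The pencil lines are at columns 310 and 311.5, with about 10 mm left between the boards. Continuing gently.

play_rows --plan '[{"grip":170,"delta_pos":[3,0,0],"dr":[0,0,0]},{"grip":170,"delta_pos":[6,0,0],"dr":[0,0,0]},{"grip":170,"delta_pos":[8,0,0],"dr":[0,0,0]},{"grip":170,"delta_pos":[10,0,0],"dr":[0,0,0]},{"grip":170,"delta_pos":[12,0,0],"dr":[0,0,0]},{"grip":170,"delta_pos":[14,0,0],"dr":[0,0,0]},{"grip":170,"delta_pos":[16,0,0],"dr":[0,0,0]},{"grip":170,"delta_pos":[16,0,0],"dr":[0,0,0]}]'

```text
time: 19.5
ee_pos: [0.566, 0.0546, 0.0272]
ee_rot: [180.0, 0.2, 102.3]
ft_force: [2.1, -8.4, 6.3]
gripper_width: 0.416
```

Run:
```python
from h import *
s=telemetry.observe();print(s['time'],s['ee_pos'],s['ee_rot'],s['ft_force'],s['moment'],s['gripper_width'])
im=cams.capture('wrist');cv2.imwrite('pics/w19.png',im[:,:,::-1])
im=cams.capture('side');cv2.imwrite('pics/s19.png',cv2.resize(im[150:270,260:380,::-1],None,fx=5,fy=5,interpolation=cv2.INTER_CUBIC))
```

```text
19.5 [0.5660344  0.05457198 0.02717457] [1.79978203e+02 1.51217148e-01 1.02305035e+02] [ 2.13570767 -8.42924079  6.2531648 ] [-1.54682154 -0.44810465  0.23712133] 0.41639884788819864
```

View pics/w19.png

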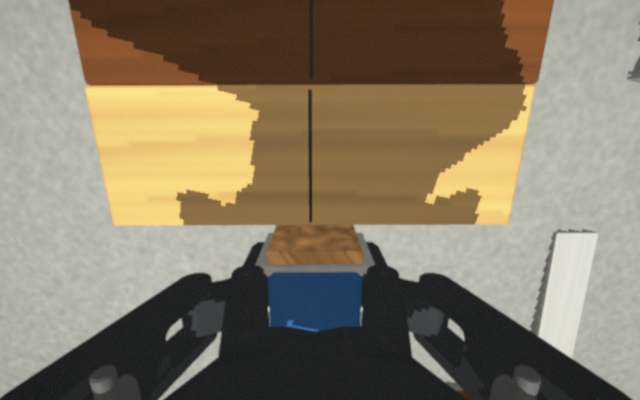

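View pics/s19.png

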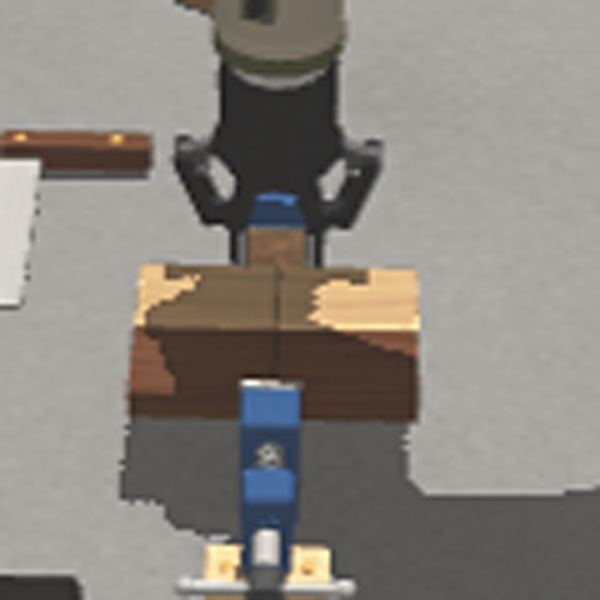

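Run:
```python
import cv2,numpy as np
im=cv2.imread('pics/w19.png')
a=cv2.resize(im[60:120,60:140],None,fx=5,fy=5,interpolation=cv2.INTER_CUBIC);b=cv2.resize(im[60:120,490:570],None,fx=5,fy=5,interpolation=cv2.INTER_CUBIC)
c=cv2.resize(im[60:120,270:350],None,fx=5,fy=5,interpolation=cv2.INTER_CUBIC)
cv2.imwrite('pics/w19z.png',np.vstack([np.hstack([a,b]),np.hstack([c,c*0])])[:600])
```

```text
(no output)
```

View pics/w19z.png

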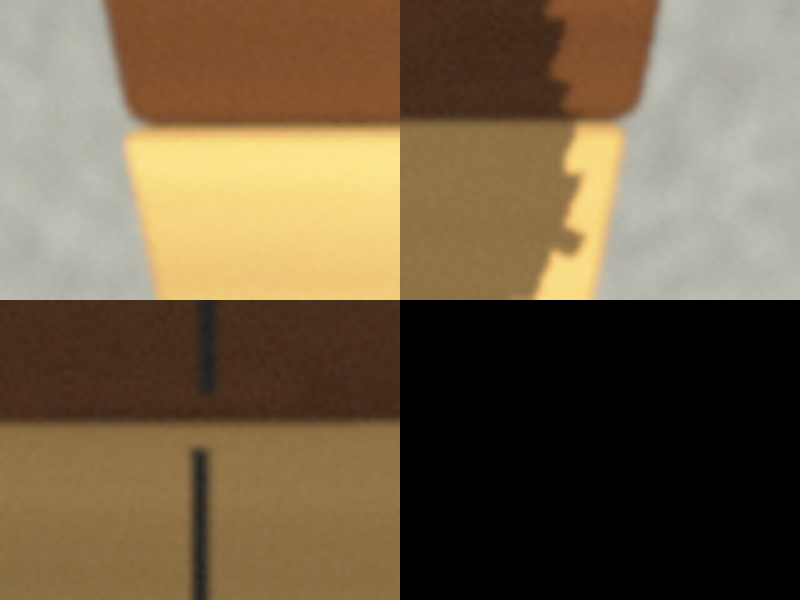

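play_rows --plan '[{"grip":170,"delta_pos":[2,0,0],"dr":[0,0,0]},{"grip":170,"delta_pos":[4,0,0],"dr":[0,0,0]},{"grip":170,"delta_pos":[5,0,0],"dr":[0,0,0]},{"grip":170,"delta_pos":[6,0,0],"dr":[0,0,0]},{"grip":170,"delta_pos":[6,0,0],"dr":[0,0,0]}]'

```text
time: 20.1
ee_pos: [0.5648, 0.0602, 0.0272]
ee_rot: [180.0, 0.2, 102.3]
ft_force: [2.6, -7.9, 6.5]
gripper_width: 0.418
```

Run:
```python
from h import *
s=telemetry.observe();print(s['time'],s['ee_pos'],s['ee_rot'],s['ft_force'],s['moment'])
im=cams.capture('scene');cv2.imwrite('pics/c20.png',cv2.resize(im[180:280,270:410,::-1],None,fx=5,fy=5,interpolation=cv2.INTER_CUBIC))
im=cams.capture('side');cv2.imwrite('pics/s20.png',cv2.resize(im[150:270,260:380,::-1],None,fx=5,fy=5,interpolation=cv2.INTER_CUBIC))
```

```text
20.1 [0.56477751 0.06019242 0.02718215] [1.79981025e+02 1.61170588e-01 1.02295096e+02] [ 2.60517226 -7.85362728  6.54291904] [-1.70116433 -0.56502886  0.24510636]
```

View pics/c20.png

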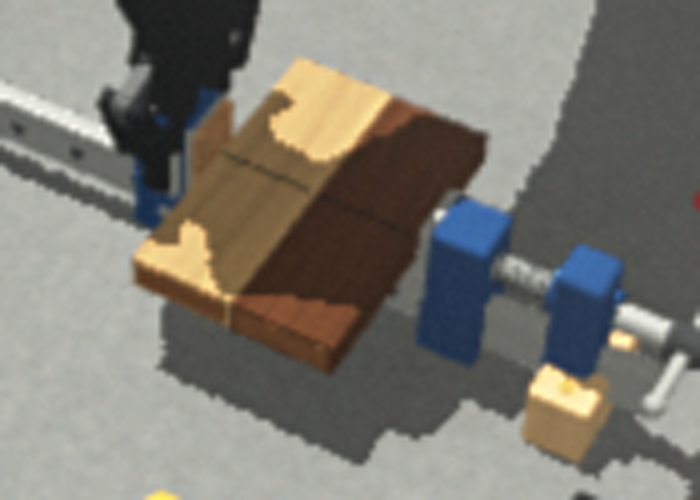

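View pics/s20.png

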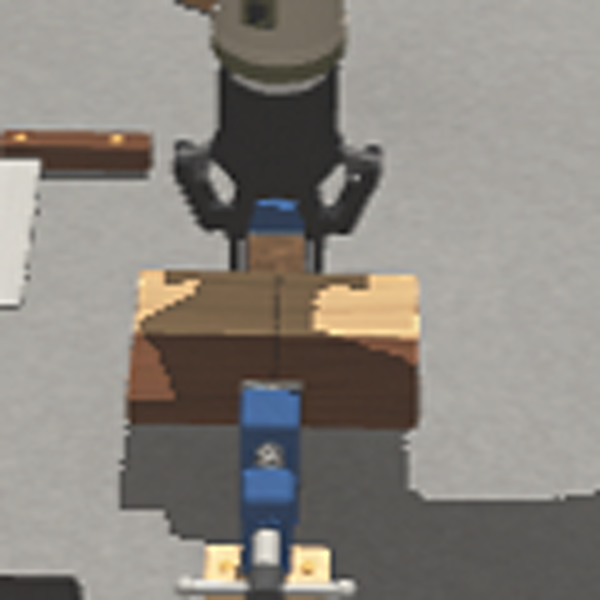

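The boards are together and flat, with a small gap left before the head. From here I'll use 1 mm steps and watch the force.

play_rows --plan '[{"grip":170,"delta_pos":[1,0,0],"dr":[0,0,0]},{"grip":170,"delta_pos":[2,0,0],"dr":[0,0,0]},{"grip":170,"delta_pos":[3,0,0],"dr":[0,0,0]},{"grip":170,"delta_pos":[3,0,0],"dr":[0,0,0]}]'

```text
time: 20.6
ee_pos: [0.5641, 0.0631, 0.0272]
ee_rot: [180.0, 0.2, 102.3]
ft_force: [2.6, -8.3, 6.0]
gripper_width: 0.415
```

play_rows --plan '[{"grip":170,"delta_pos":[0.7,0,0],"dr":[0,0,0]},{"grip":170,"delta_pos":[1.5,0,0],"dr":[0,0,0]},{"grip":170,"delta_pos":[1.5,0,0],"dr":[0,0,0]}]'

```text
time: 20.9
ee_pos: [0.5638, 0.0645, 0.0272]
ee_rot: [180.0, 0.2, 102.3]
ft_force: [1.5, -8.5, 6.9]
gripper_width: 0.417
```

Run:
```python
from h import *
s=telemetry.observe();print(s['time'],s['ee_pos'],s['ee_rot'],s['ft_force'],s['moment'])
im=cams.capture('scene');cv2.imwrite('pics/c21.png',cv2.resize(im[200:260,320:400,::-1],None,fx=8,fy=8,interpolation=cv2.INTER_CUBIC))
```

```text
20.9 [0.5638441  0.06449453 0.02717046] [1.79982198e+02 1.65968783e-01 1.02289483e+02] [ 1.46674817 -8.5002226   6.8991843 ] [-1.7033196  -0.59703145  0.23690046]
```

View pics/c21.png

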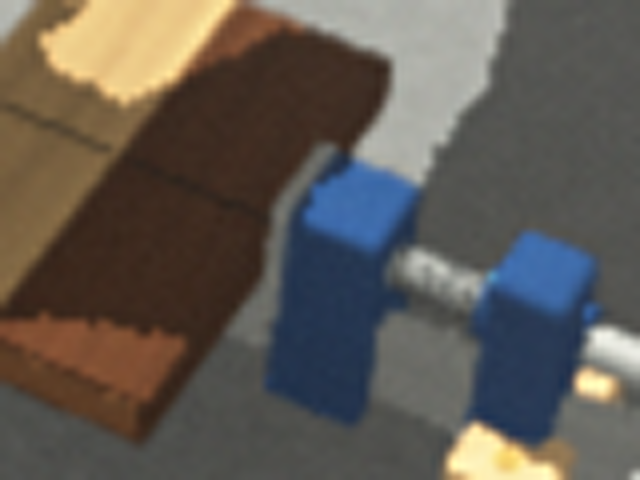

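play_rows --plan '[{"grip":170,"delta_pos":[0.7,0,0],"dr":[0,0,0]},{"grip":170,"delta_pos":[1.4,0,0],"dr":[0,0,0]},{"grip":170,"delta_pos":[1.4,0,0],"dr":[0,0,0]}]'

```text
time: 21.25
ee_pos: [0.5635, 0.0658, 0.0272]
ee_rot: [180.0, 0.2, 102.3]
ft_force: [2.6, -6.8, 6.9]
gripper_width: 0.415
```

play_rows --plan '[{"grip":170,"delta_pos":[0.5,0,0],"dr":[0,0,0]},{"grip":170,"delta_pos":[1,0,0],"dr":[0,0,0]},{"grip":170,"delta_pos":[1,0,0],"dr":[0,0,0]}]'

```text
time: 21.55
ee_pos: [0.5633, 0.0667, 0.0272]
ee_rot: [180.0, 0.2, 102.3]
ft_force: [3.0, -7.9, 6.1]
gripper_width: 0.422
```

play_rows --plan '[{"grip":170,"delta_pos":[0.5,0,0],"dr":[0,0,0]},{"grip":170,"delta_pos":[1,0,0],"dr":[0,0,0]},{"grip":170,"delta_pos":[1,0,0],"dr":[0,0,0]}]'

```text
time: 21.85
ee_pos: [0.5631, 0.0677, 0.0272]
ee_rot: [180.0, 0.2, 102.3]
ft_force: [2.2, -7.9, 7.1]
gripper_width: 0.418
```

Run:
```python
from h import *
s=telemetry.observe();print(s['time'],s['ee_pos'],s['ee_rot'],s['ft_force'],s['moment'])
im=cams.capture('scene');cv2.imwrite('pics/c22.png',cv2.resize(im[200:260,320:400,::-1],None,fx=8,fy=8,interpolation=cv2.INTER_CUBIC))
```

```text
21.85 [0.56312667 0.06773283 0.02717936] [1.79983217e+02 1.68127645e-01 1.02284102e+02] [ 2.20036039 -7.90426881  7.10687261] [-1.70372782 -0.57361204  0.21807451]
```

View pics/c22.png

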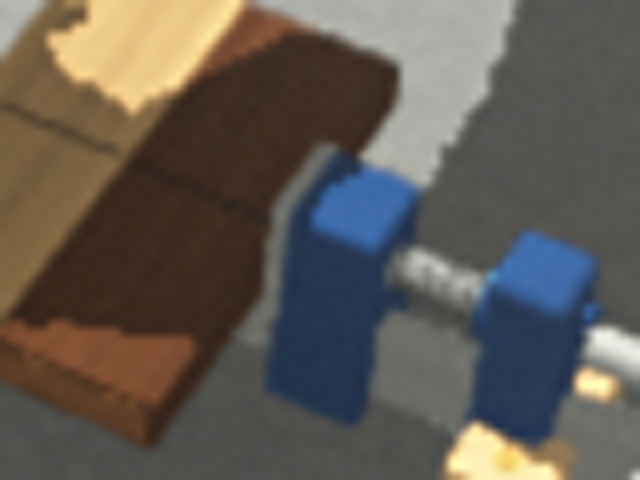

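play_rows --plan '[{"grip":170,"delta_pos":[0.5,0,0],"dr":[0,0,0]},{"grip":170,"delta_pos":[1,0,0],"dr":[0,0,0]},{"grip":170,"delta_pos":[1,0,0],"dr":[0,0,0]}]'

```text
time: 22.2
ee_pos: [0.5629, 0.0687, 0.0272]
ee_rot: [180.0, 0.2, 102.3]
ft_force: [2.5, -7.7, 6.3]
gripper_width: 0.416
```

play_rows --plan '[{"grip":170,"delta_pos":[0.5,0,0],"dr":[0,0,0]},{"grip":170,"delta_pos":[1,0,0],"dr":[0,0,0]},{"grip":170,"delta_pos":[1,0,0],"dr":[0,0,0]}]'

```text
time: 22.5
ee_pos: [0.5627, 0.0696, 0.0272]
ee_rot: [180.0, 0.2, 102.3]
ft_force: [2.0, -8.6, 6.8]
gripper_width: 0.417
```

play_rows --plan '[{"grip":170,"delta_pos":[0.4,0,0],"dr":[0,0,0]},{"grip":170,"delta_pos":[0.8,0,0],"dr":[0,0,0]},{"grip":170,"delta_pos":[0.8,0,0],"dr":[0,0,0]}]'

```text
time: 22.8
ee_pos: [0.5626, 0.07, 0.0272]
ee_rot: [180.0, 0.2, 102.3]
ft_force: [2.5, -10.3, 6.1]
gripper_width: 0.418
```

play_rows --plan '[{"grip":170,"delta_pos":[0.4,0,0],"dr":[0,0,0]},{"grip":170,"delta_pos":[0.4,0,0],"dr":[0,0,0]}]'

```text
time: 23.0
ee_pos: [0.5626, 0.0701, 0.0272]
ee_rot: [180.0, 0.2, 102.3]
ft_force: [3.2, -10.4, 6.7]
gripper_width: 0.417
```

Run:
```python
from h import *
im=cams.capture('scene');cv2.imwrite('pics/c23.png',cv2.resize(im[200:260,320:400,::-1],None,fx=8,fy=8,interpolation=cv2.INTER_CUBIC))
im=cams.capture('wrist');cv2.imwrite('pics/w23.png',im[:,:,::-1])
for i in range(3):
    s=telemetry.observe();print(s['time'],s['ee_pos'],s['ee_rot'],s['ft_force'],s['moment']); cams.capture('side')
```

```text
23.1 [0.56258378 0.07009159 0.02717958] [179.98917954   0.2112939  102.25676527] [  3.15233259 -10.74526391   6.14690254] [-2.21156204 -0.73775934  0.36163916]
23.15 [0.5626004  0.07004377 0.02718709] [179.98809796   0.21323251 102.25313144] [  3.20491273 -10.47437324   6.95046166] [-2.20318856 -0.75494022  0.2792242 ]
23.2 [0.56259844 0.07008262 0.02717929] [179.98754465   0.21249491 102.25910059] [  3.49132712 -11.36655277   7.10951747] [-2.2226217  -0.73916265  0.32096746]
```

View pics/c23.png

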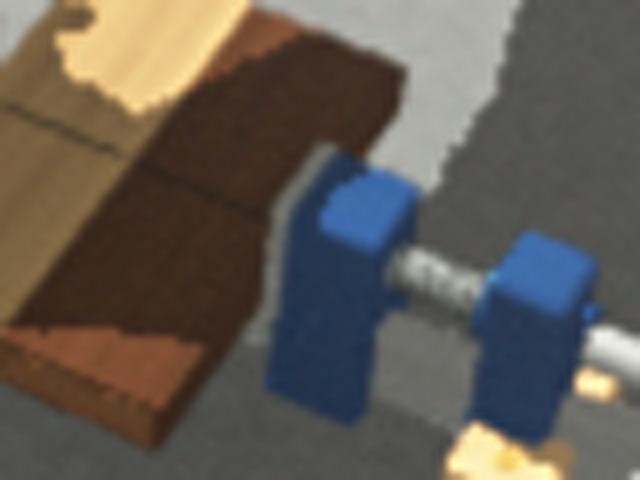

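View pics/w23.png

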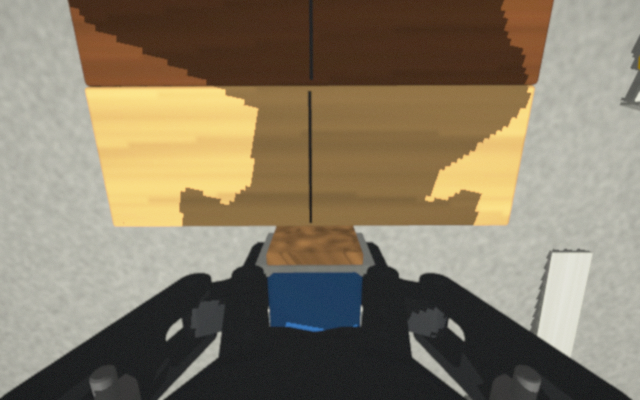

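play_rows --plan '[{"grip":170,"delta_pos":[0.5,0,0],"dr":[0,0,0]},{"grip":170,"delta_pos":[0.5,0,0],"dr":[0,0,0]},{"grip":170,"delta_pos":[0.5,0,0],"dr":[0,0,0]}]'

```text
time: 23.55
ee_pos: [0.5626, 0.0702, 0.0272]
ee_rot: [180.0, 0.2, 102.2]
ft_force: [3.1, -11.9, 5.3]
gripper_width: 0.417
```

play_rows --plan '[{"grip":170,"delta_pos":[0.5,0,0],"dr":[0,0,0]},{"grip":170,"delta_pos":[0.5,0,0],"dr":[0,0,0]},{"grip":170,"delta_pos":[0.5,0,0],"dr":[0,0,0]}]'

```text
time: 23.85
ee_pos: [0.5625, 0.0703, 0.0272]
ee_rot: [180.0, 0.3, 102.2]
ft_force: [4.1, -12.6, 6.7]
gripper_width: 0.416
```

play_rows --plan '[{"grip":170,"delta_pos":[0.5,0,0],"dr":[0,0,0]},{"grip":170,"delta_pos":[0.5,0,0],"dr":[0,0,0]},{"grip":170,"delta_pos":[0.5,0,0],"dr":[0,0,0]}]'

```text
time: 24.15
ee_pos: [0.5625, 0.0705, 0.0272]
ee_rot: [180.0, 0.3, 102.2]
ft_force: [4.8, -14.5, 6.5]
gripper_width: 0.419
```

The net clamp pressure is about 8 N. I'll ease the command back a little to unload the arm, then open.

play_rows --plan '[{"grip":170,"delta_pos":[-0.7,0,0],"dr":[0,0,0]},{"grip":170,"delta_pos":[-1.4,0,0],"dr":[0,0,0]},{"grip":170,"delta_pos":[-1.4,0,0],"dr":[0,0,0]}]'

```text
time: 24.45
ee_pos: [0.5625, 0.0705, 0.0272]
ee_rot: [180.0, 0.2, 102.3]
ft_force: [2.7, -9.2, 6.7]
gripper_width: 0.418
```

Run:
```python
from h import *
s=telemetry.observe();print(s['time'],s['ee_pos'],s['ee_rot'],s['ft_force'],s['moment'])
```

```text
24.45 [0.56251366 0.07047571 0.0271847 ] [179.98509871   0.19019883 102.26475994] [ 2.68218826 -9.2044855   6.69999763] [-1.90835041 -0.60464427  0.3448022 ]
```

play_rows --plan '[{"grip":170,"delta_pos":[-1,0,0],"dr":[0,0,0]},{"grip":150,"delta_pos":[-1,0,0],"dr":[0,0,0]},{"grip":140,"delta_pos":[-1,0,0],"dr":[0,0,0]},{"grip":125,"delta_pos":[-1,0,0],"dr":[0,0,0]},{"grip":100,"delta_pos":[-1,0,0],"dr":[0,0,0]},{"grip":70,"delta_pos":[-1,0,0],"dr":[0,0,0]},{"grip":70,"delta_pos":[-1,0,0],"dr":[0,0,0]}]'

```text
time: 25.15
ee_pos: [0.5616, 0.0729, 0.0266]
ee_rot: [-180.0, -0.0, 102.4]
ft_force: [0.6, -0.3, 0.3]
gripper_width: 0.724
```

Run:
```python
from h import *
s=telemetry.observe();print(s['time'],s['ee_pos'],s['ee_rot'],s['ft_force'],s['gripper_width'])
im=cams.capture('wrist');cv2.imwrite('pics/w25.png',im[:,:,::-1])
```

```text
25.15 [0.5616487  0.07289215 0.0266288 ] [-1.79982126e+02 -8.88678264e-03  1.02404224e+02] [ 0.55442507 -0.30678729  0.34455142] 0.7243327946751686
```

View pics/w25.png

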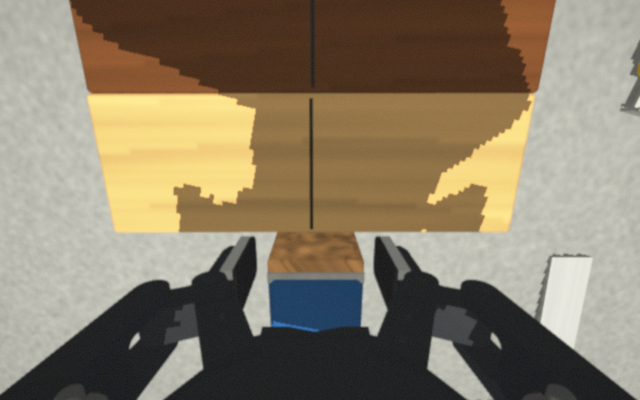

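play_rows --plan '[{"grip":60,"delta_pos":[0,0,-10],"dr":[0,0,0]},{"grip":60,"delta_pos":[0,0,-35],"dr":[0,0,0]},{"grip":60,"delta_pos":[0,0,-75],"dr":[0,0,0]},{"grip":60,"delta_pos":[0,0,-115],"dr":[0,0,0]},{"grip":60,"delta_pos":[0,0,-140],"dr":[0,0,0]},{"grip":60,"delta_pos":[-20,0,-150],"dr":[0,0,0]},{"grip":60,"delta_pos":[-30,0,-150],"dr":[0,0,0]},{"grip":60,"delta_pos":[-30,0,-150],"dr":[0,0,0]}]'

```text
time: 26.0
ee_pos: [0.5682, 0.0414, 0.1768]
ee_rot: [-180.0, 0.1, 102.2]
ft_force: [-0.3, 0.6, -0.5]
gripper_width: 0.761
```

Run:
```python
from h import *
import pickle
s=telemetry.observe();print(s['time'],s['ee_pos'],s['ee_rot'],s['ft_force'],s['gripper_width']);pickle.dump(s,open('w26.pkl','wb'))
im=cams.capture('wrist');cv2.imwrite('pics/w26.png',im[:,:,::-1])
im=cams.capture('side');a=im[150:270,260:380,::-1]
im2=cams.capture('scene');b=im2[170:270,270:400,::-1]
cv2.imwrite('pics/s26.png',cv2.resize(a,None,fx=5,fy=5,interpolation=cv2.INTER_CUBIC))
cv2.imwrite('pics/c26.png',cv2.resize(b,None,fx=6,fy=6,interpolation=cv2.INTER_CUBIC))
```

```text
26.0 [0.56822313 0.04139193 0.17679384] [-1.79992956e+02  5.05785911e-02  1.02219203e+02] [-0.29543921  0.64573934 -0.46814255] 0.7613425236041325
```

View pics/w26.png

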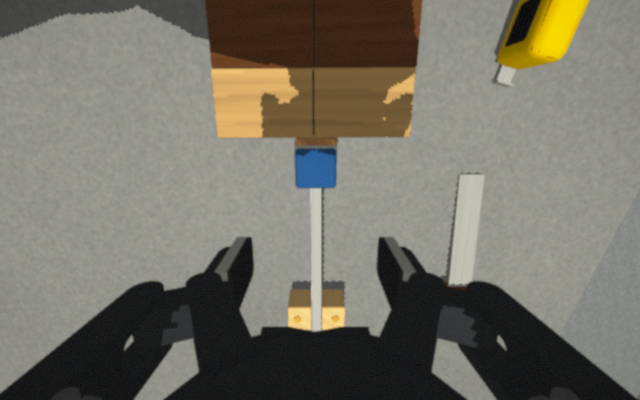

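View pics/s26.png

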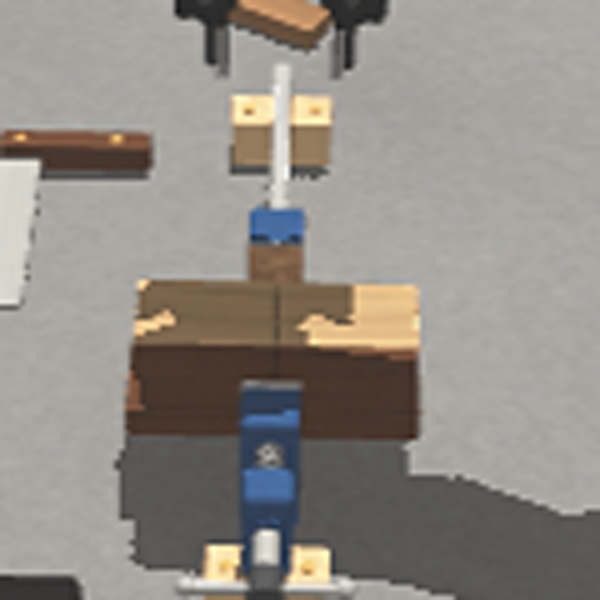

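View pics/c26.png

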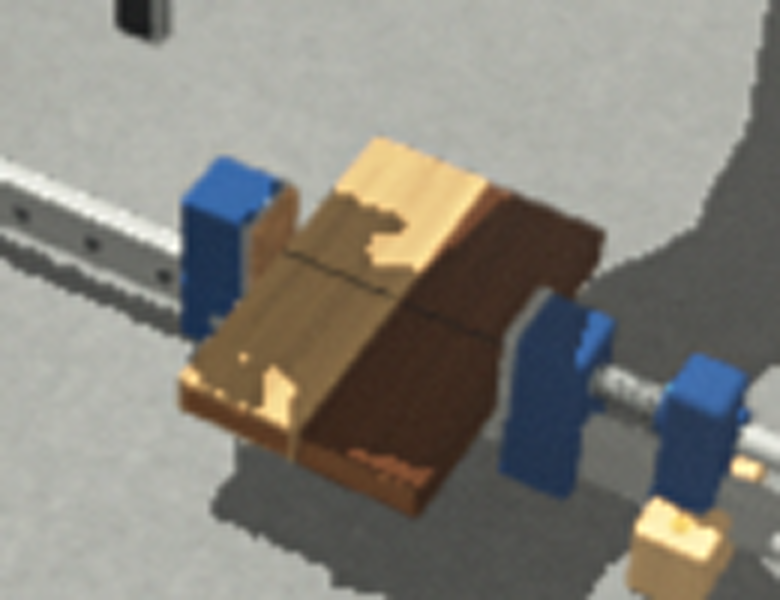

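Everything looks held. I'll take one look from above to check the contact at the head and the flush ends.

play_rows --plan '[{"grip":60,"delta_pos":[25,0,-20],"dr":[0,0,0]},{"grip":60,"delta_pos":[60,0,-30],"dr":[0,0,0]},{"grip":60,"delta_pos":[95,0,-30],"dr":[0,0,0]},{"grip":60,"delta_pos":[110,0,-30],"dr":[0,0,0]},{"grip":60,"delta_pos":[110,0,-30],"dr":[0,0,0]},{"grip":60,"delta_pos":[110,0,-30],"dr":[0,0,0]}]'

```text
time: 26.75
ee_pos: [0.5444, 0.1502, 0.206]
ee_rot: [-179.9, 0.0, 102.4]
ft_force: [0.8, -0.3, 0.7]
gripper_width: 0.764
```

Run:
```python
from h import *
import pickle
s=telemetry.observe();print(s['time'],s['ee_pos'],s['ee_rot'],s['ft_force'],s['gripper_width']);pickle.dump(s,open('w27.pkl','wb'))
im=cams.capture('wrist');cv2.imwrite('pics/w27.png',im[:,:,::-1])
cv2.imwrite('pics/w27z.png',cv2.resize(im[60:260,200:440,::-1],None,fx=3,fy=3,interpolation=cv2.INTER_CUBIC))
```

```text
26.75 [0.54437914 0.1502319  0.205991  ] [-1.79911844e+02  4.18400453e-02  1.02418604e+02] [ 0.84878978 -0.3278204   0.7283012 ] 0.7641639602256547
```

View pics/w27z.png

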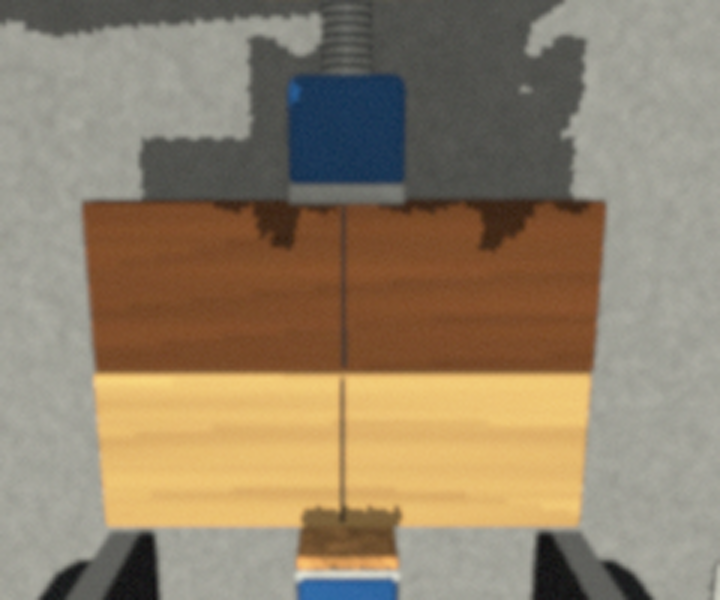

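The walnut butts against the head's plate, the seam is closed, and the pencil lines and ends line up. The robot is well clear, so I'm handing in.

Run:
```python
from bench import telemetry,ctrl
print(telemetry.observe()['time'],ctrl.finish_job())
```

```text
the job is handed in; nothing more can be done
26.8 None
```

I laid the maple flat across the bar, released it, and slid the jaw up by its sides until both boards were snug against the screw head. Then I let go and handed the job in at 26.8 s.

**Last checks**
- **Fit:** the last view from above shows the walnut against the head's plate and the seam closed. Pencil lines and ends agree to about 0.5 mm, and both boards lie flat and balanced.
- **Setting down:** the maple touched the bar with about 4–6 N before I released it.
- **Clamping force:** the push peaked at about 15 N measured at the wrist. After the jaw's own friction, that leaves roughly 8 N on the maple's edge. The jaw stayed put when I let go.
- **Other things on the bench:** nothing else was touched, as far as the pictures show.

**What disagreed**
- **Fingertip height:** the fingertips sat about 30 mm higher than the stated tool point. My first grasp of the maple closed on air just above it, without touching it, so I worked from the pictures and the force readings after that.
- **Jaw contact:** gripping the jaw caused a steady vertical load of about 6 N. Neither this nor the push showed any tilt in the pictures.

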